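Vent the garment steamer and refit its dial, holding it pressed

ROBOT

A 6-joint arm with a two-finger parallel gripper is mounted at the origin on the work surface. World frame = base frame: x ahead of the robot, y to its left, z up, the work surface at z = 0. Lengths are in m, angles in rad, forces in N, time in s.
With the tool pointing down it reaches from about 0.375 to 0.975 m from the base axis. Payload 3.8 kg.
Tool frame: the origin (TCP) lies midway between the tips of the shut fingers; the grasp point (between the pads) lies 19 mm behind it; z points along the fingers, y is the direction in which the jaws open and shut (so a half turn about z gives the same grasp; the last joint's range is limited). The gripper opens to 85 mm and grips with 20 to 120 N. Pads are 22 mm wide; open, the fingers measure 114 mm over their backs; the gripper's body (76 mm by 85 mm) begins 54 mm behind the grasp point. The pads swing forward as they close: fully open they stand 13 mm farther back than shut.
Start: joints at [1.129, 0.264, 1.604, -0, 1.274, -0.037], TCP at [0.266, 0.62, 0.203] pointing down, gripper open.
Joint ranges: [-2.63, 2.63], [-0.94, 2.18], [0.31, 2.57], [-1.31, 4.45], [0, 2.66], [-2.55, 2.55]. Speed limits (rad/s): [2.57, 2.57, 3.14, 3.14, 3.14, 3.14].

INTERFACE

Orientations are given as a rotation vector (axis times angle).
In Python, from workcell import monitor, optics, bot gives the robot as it stands.
- The arm moves only by the tool move_arm, never from a script. Its argument "targets" is a list of rows, each an object of numbers: "ax", "ay", "az": the turn, a rotation vector about the world's x, y, z in degrees; "tx", "ty", "tz": the shift along the world's x, y, z in cm; "claw": the gripper command: -1 is fully open, 1 is shut, values between are in proportion. A call has 1 to 12 rows; each row shifts and turns the pose as measured when the row begins; what a row does not reach is not made up. A row lasts 1/12 s, in which the tool goes at most 41.7 mm and 7.16 degrees, less where a joint would pass 70% of its speed; a pose out of reach is approached as far as the arm can. A call is refused whole if a number of a shift passes 4.17 or a number of a turn 7.16, either way. A call with a gripper value outside its range is refused whole. The fingers move at their own pace and stop on an object; "grip_force" is the grip in N (left out, the last holds). Time passes only in rows, so rows that do not move let the fingers close. It gives the time, the measured TCP pose, the force and the opening at its end, in the units of the state.
- monitor.get_obs(): the state, without advancing time (a new reading comes with each control period).
- optics.get_image(name): name is "side" or "top"; returns the picture (420x560x3 uint8, red, green, blue); there is no depth.
- optics.calibration(name): a dict with "camera_matrix" (3x3 intrinsics, pixels), "dist_coeffs" ([k1, k2, p1, p2, k3] as OpenCV has them; the pictures are not rectified), "R" (3x3) and "t" (3): a world point X has camera coordinates R X + t. Camera axes: x right, y down, z forward; pixel columns grow to the right and rows downward; lengths in m; the calibration is good to about 2 mm. A picture is of the moment at which its call begins. calibration takes no time and is no camera call.
- bot.job_done(): hands the job in, once; it reports no verdict.
Trained networks look in the newest picture that a camera, given by its name, has taken for a name from the list of things; names that differ only in an ending like _2 or _b are one class to them, and where a whole thing is asked for, a point or a joint stands for the part that bears it (a point fixed in the world has none). Each returns a list of dicts, best first, with "score" (0 to 1); they miss things now and then, are a little off and sometimes report something else, mostly with a low value. They report only what shows in the picture. A call takes as long as a camera call. They do not tell look-alikes from the thing itself.
- optics.regions_of(name, camera): "mask" (420x560 bool, what is visible of it) and "xy" ([column, row] in pixels, amid what is visible of it).
The state is a dict: "t": time; "q": joint angles; "dq": joint speeds; "joint_efforts": joint torques, N m; "position": TCP position; "ee_rot": TCP orientation; "ft_force": force on the tool from outside, world axes, zero at the start; "wrist_torque": the same for the moment, N m; "grip_width": opening from 0.0 (shut) to 1.0 (fully open).
Only numpy, scipy, OpenCV 4.12 (cv2) and the standard library are available. Lean on these libraries where they do the work, as an engineer would, in place of code of your own. Each camera call takes 0.05 s, during which the arm holds its last target.

TASK

The cordless garment steamer is parked nose-down in its dock: squeeze its trigger fully home to vent it and let it spring right back. Then take the loose dial from the valet tray, turn it so that its keyed bore matches the D-shaft on the steamer's base unit, push it fully onto the shaft and press dial and shaft down to the stop to reset the unit. Finish while still gripping the dial and pressing it down; do not let go, and leave the accessories at the far side of the ledge where they are.

Things in the scene. Friction and masses are not known exactly. Their poses are not given: they have to be found in the camera images.
- grip_squeeze (a point): Point on the centre line of the parked handset's upright fixed grip, at the height to squeeze, 155 mm above the ledge. The grip is a rounded grey column 36 mm (x) by 30 mm (y), rising to 185 mm above the ledge. Axes are the dock's: z up; the black trigger stands on the -y side of the grip.
- dock: White dock 130 x 120 x 35 mm, fixed, with the handset fixed upright in it: white head 70 x 62 mm up to 80 mm above the ledge, then the grey grip. Origin at the centre of its underside, below the grip's centre line.
- trigger_pad (a point): Middle of the trigger's outer face, 75 mm above its hinge. The trigger is a black bar 24 mm wide (x), 8 mm thick, 95 mm long, beside the grip's -y face, hinged at its lower end 80 mm above the ledge, 21 mm from the grip's centre line, axis along x. Its upper end swings to the grip.
- trigger (a joint): Trigger angle, rad: 0 released (leaning 0.2 rad off the grip; grip and trigger then measure about 55 mm across at the squeeze height), 0.2 squeezed home (40 mm across: from 15 mm on the +y side to 25 mm on the -y side of the grip's centre line). A spring returns it; 2 to 5 N at the pad.
- shaft_top (a point): Centre of the top end of the D-shaft, on its upright axis. Steel shaft, 14 mm in diameter, with one flat 2.5 mm from the axis; x of this frame points out of the flat, z up. It stands 21 mm above the base unit's top; its top 2.5 mm are tapered by 0.8 mm. It is stiff to turn (0.3 N m).
- dial_center (a point): Centre of the loose white dial, half-way up, on its axis; z up, x to its nose. 43 mm high, 40 g: round skirt 47 mm in diameter, 17 mm high; on it a grip bar 40 mm long (x), 14 mm wide (y), up to the top. Starts upright, bore down, in the valet tray. Fully on the shaft, this point is 7.5 mm above the shaft's top.
- dial_nose (a point): Tip of the dial's small pointed nose, at the +x end of the grip bar, 29 mm from the axis, at the height of dial_center. A black line on top of the bar also runs to this end.
- dial: The same loose dial; origin at the centre of its underside, axes as dial_center. In the underside is a D-shaped bore 14 mm deep, 16.4 mm across, its flat 3.7 mm from the axis on the +x (nose) side: the nose must point the way the shaft's flat faces (x along the x of shaft_top).
- base: Steamer base unit, fixed, white and grey plastic box 170 (x) x 150 mm, 60 mm high; origin at the centre of its underside; the D-shaft rises from its top 20 mm to the -x side of the centre.
- shaft (a joint): How far the spring-loaded shaft is pressed down, m: 0 up, 0.005 at the stop. 5 N starts it, 10 N brings it to the stop; it springs back up.
- valet_tray: Low open tray of dark wood, 180 x 150 mm, 18 mm high, floor and walls 6 mm thick, fixed; origin at the centre of its underside.
- cufflink_box: Bystander: chrome box 52 x 77 x 37 mm, origin at the centre of its underside.
- collar_case: Bystander: flat white plastic case 35 x 95 x 16 mm, origin at the centre of its underside.
- tie_tray: Bystander: black acrylic tray 90 x 160 x 20 mm, origin at the centre of its underside.
- ring_dome: Bystander: glass dome over a ring dish on a wooden foot, diameter 104 mm, 106 mm high, origin at the centre of its underside.
Mind the look-alikes: they are no part of the job. Of the things that look like the valet_tray, take the one that is nearest to the robot's base at the start.

How it is judged:
By the outcome, as a careful person would: the job done as asked, in the order asked, and still so for the second after the job is handed in, while the arm keeps its last pose, push and grip.
It also fails if it takes over 58 s, if anything falls off the work surface, if the arm or the gripper's body presses on something with over 40 N, if the wrist force passes 120 N, or if a joint passes its speed limit or range.

## Working session

There is one attempt and no reset: what is moved stays moved. The work goes in short steps, Python scripts to look and compute and a tool call to move; the robot and the scene stay as the last step left them, time stands still between calls to the robot, and variables do not carry over. Pictures are saved under pics/ and viewed, and the job is handed in when it is done.

Besides the shell and the picture viewer there is one more tool, called after "Call:" as name(argument=value, ...), one argument or row to a line, values as JSON. move_arm: Moves the arm, as the interface text tells. Its arguments: {"type":"object","properties":{"targets":{"type":"array"},"grip_force":{"type":"number"}},"required":["targets"]}

```bash
ls; mkdir -p pics
python3 - <<'E'
from workcell import monitor, optics, bot
import cv2
print(monitor.get_obs())
for n in ("top","side"):
    im=optics.get_image(n); cv2.imwrite(f"pics/{n}0.png",im[:,:,::-1])
    c=optics.calibration(n); print(n,c)
E
```

```text
pics
{'t': 0.0, 'q': array([ 1.12912332e+00,  2.64751903e-01,  1.60543879e+00,  8.50604527e-07,
        1.27369547e+00, -3.69042038e-02]), 'dq': array([ 0.00065536, -0.00177541, -0.00072142, -0.00041788, -0.00037348,
        0.00043466]), 'joint_efforts': array([ 1.85894874e-03, -5.15113091e+01, -3.67311716e+01, -1.33612247e-05,
        1.30291883e-02,  3.73048579e-06]), 'position': array([0.26546926, 0.6197052 , 0.20162797]), 'ee_rot': array([-0.63136841, -3.07693776,  0.00349907]), 'ft_force': array([ 0.38161263, -0.00655983, -0.16446761]), 'wrist_torque': array([-0.03656102, -0.03487614,  0.04598377]), 'grip_width': 0.998540198284844}
top {'camera_matrix': array([[527.67650758,   0.        , 287.59319101],
       [  0.        , 527.67650758, 208.87726117],
       [  0.        ,   0.        ,   1.        ]]), 'dist_coeffs': array([-0.00262732,  0.        ,  0.        ,  0.        ,  0.        ]), 'R': array([[-0.02793408, -0.99953903, -0.01189197],
       [-0.99707611,  0.0287078 , -0.07081727],
       [ 0.07112602,  0.00987898, -0.99741842]]), 't': array([0.11536058, 0.63029949, 1.51308011])}
side {'camera_matrix': array([[378.98034247,   0.        , 277.29125106],
       [  0.        , 378.98034247, 214.66081783],
       [  0.        ,   0.        ,   1.        ]]), 'dist_coeffs': array([-0.01761792,  0.        ,  0.        ,  0.        ,  0.        ]), 'R': array([[ 0.97204552, -0.23478115,  0.00230859],
       [-0.1243844 , -0.5232683 , -0.8430414 ],
       [ 0.19913824,  0.81918746, -0.53784372]]), 't': array([-0.58745038,  0.21924234,  0.75344073])}
```

View pics/top0.png

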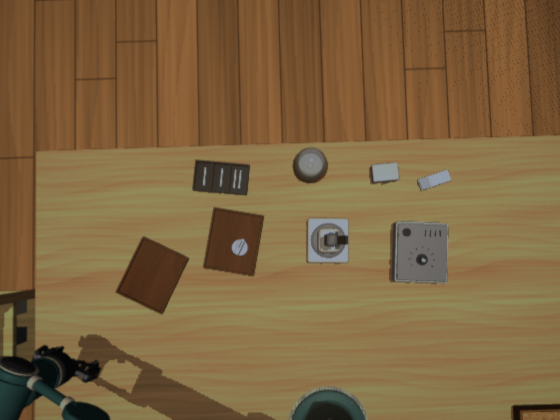

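View pics/side0.png

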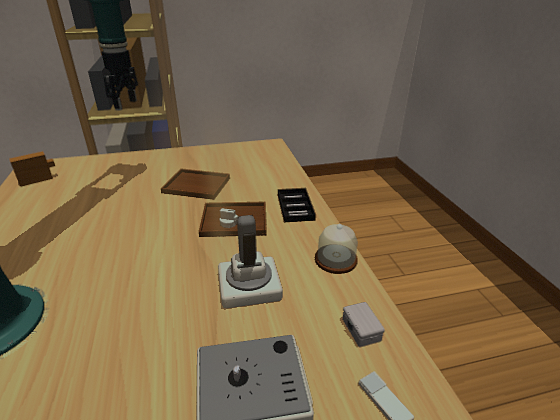

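```bash
cat > h.py <<'E'
import numpy as np, cv2
from workcell import monitor, optics, bot
C={n:optics.calibration(n) for n in("top","side")}
def ray(n,px):
    c=C[n]; p=cv2.undistortPoints(np.array(px,float).reshape(-1,1,2),c["camera_matrix"],c["dist_coeffs"]).reshape(-1,2)
    d=np.c_[p,np.ones(len(p))]@c["R"]; o=-c["R"].T@c["t"]; return o,d
def onplane(n,px,z):
    o,d=ray(n,px); return o+d*((z-o[2])/d[:,2])[:,None]
def proj(n,X):
    c=C[n]; return cv2.projectPoints(np.array(X,float).reshape(-1,1,3),cv2.Rodrigues(c["R"])[0],c["t"],c["camera_matrix"],c["dist_coeffs"])[0].reshape(-1,2)
def tri(pt,ps):
    A=[];b=[]
    for n,p in(("top",pt),("side",ps)):
        o,d=ray(n,[p]); d=d[0]/np.linalg.norm(d[0]); P=np.eye(3)-np.outer(d,d); A.append(P); b.append(P@o)
    return np.linalg.solve(sum(A),sum(b))
E
python3 - <<'E'
from h import *
import pickle
ims={n:optics.get_image(n) for n in("top","side")}
R={}
for n in ("dial","dock","base","valet_tray","trigger","shaft","dial_nose","trigger_pad","grip_squeeze","dial_center","shaft_top"):
    for c in("top","side"):
        r=optics.regions_of(n,c); R[n,c]=r
        print(n,c,[(round(x["score"],2),np.round(x["xy"],1).tolist(),int(x["mask"].sum())) for x in r[:3]])
pickle.dump((ims,R),open("r.pkl","wb"))
print(monitor.get_obs()["t"])
for n,(x0,y0,x1,y1) in(("top",(195,195,455,295)),):
    im=ims[n][y0:y1,x0:x1,::-1]; cv2.imwrite("pics/tz.png",cv2.resize(im,None,fx=3,fy=3,interpolation=cv2.INTER_CUBIC))
im=ims["side"][190:420,190:320,::-1]; cv2.imwrite("pics/sz.png",cv2.resize(im,None,fx=2.6,fy=2.6,interpolation=cv2.INTER_CUBIC))
E
```

```text
dial top [(0.66, [236.5, 249.3], 206)]
dial side [(0.55, [228.3, 217.2], 306)]
dock top [(0.79, [325.5, 242.7], 1874)]
dock side [(0.88, [249.0, 271.5], 3568)]
base top [(0.66, [419.6, 250.2], 3361)]
base side [(0.81, [256.1, 379.9], 8773), (0.35, [298.4, 209.1], 1034)]
valet_tray top [(0.75, [230.2, 239.9], 3070), (0.7, [437.2, 179.7], 367), (0.55, [153.6, 275.8], 3331)]
valet_tray side [(0.88, [218.7, 214.6], 1536), (0.77, [191.6, 185.3], 1527)]
trigger top [(0.47, [343.1, 238.3], 122)]
trigger side [(0.84, [248.3, 247.8], 370)]
shaft top [(0.23, [417.9, 251.1], 3316)]
shaft side [(0.39, [231.5, 371.7], 96)]
dial_nose top [(0.49, [239.2, 250.6], 198)]
dial_nose side [(0.52, [225.2, 217.6], 255)]
trigger_pad top []
trigger_pad side [(0.76, [249.5, 249.1], 379)]
grip_squeeze top [(0.56, [327.6, 241.8], 1839)]
grip_squeeze side [(0.8, [249.0, 275.9], 3616)]
dial_center top [(0.46, [238.8, 247.4], 208)]
dial_center side [(0.82, [227.8, 216.4], 249), (0.19, [361.6, 326.3], 1252)]
shaft_top top [(0.49, [234.1, 239.2], 2934)]
shaft_top side [(0.66, [362.1, 323.0], 1227), (0.6, [227.8, 216.3], 299), (0.46, [239.0, 372.7], 101)]
1.3
```

View pics/tz.png

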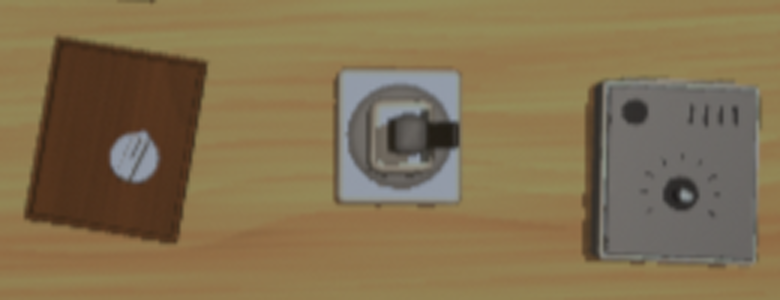

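View pics/sz.png

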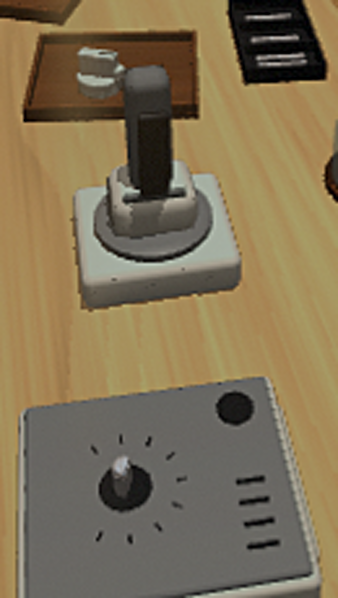

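Run:
```python
from h import *
import pickle
ims,R=pickle.load(open("r.pkl","rb"))
def crop(n,cx,cy,h,s): 
    im=ims[n][cy-h:cy+h,cx-h:cx+h,::-1]; return cv2.resize(im,(s,s),interpolation=cv2.INTER_CUBIC)
a=np.hstack([crop("top",240,247,14,390),crop("top",422,259,14,390)])
cv2.imwrite("pics/z1.png",a)
a=np.hstack([crop("side",228,217,16,390),crop("side",237,374,18,390)])
cv2.imwrite("pics/z2.png",a)
def rect(m,n,z):
    c,_=cv2.findContours(m.astype(np.uint8),0,2); c=max(c,key=cv2.contourArea)
    h=onplane(n,c.reshape(-1,2).astype(float),z)[:,:2].astype(np.float32)
    return cv2.minAreaRect(h)
for k,z in(("dock",.035),("base",.06),("valet_tray",.018)):
    for r in R[k,"top"]: print(k,rect(r["mask"],"top",z))
print(tri((239.7,246.7),(228,217)))
for p,z in(((239.7,246.7),.045),):print(onplane("top",[p],z))
```

```text
dock ((0.5410608053207397, -0.014988645911216736), (0.11803116649389267, 0.12917982041835785), 88.25061798095703)
base ((0.5004487633705139, -0.2714977562427521), (0.1600135713815689, 0.1736011654138565), 86.23416900634766)
valet_tray ((0.5446146130561829, 0.2585974633693695), (0.15440693497657776, 0.18319374322891235), 79.61078643798828)
valet_tray ((0.7086283564567566, -0.3318978250026703), (0.033292993903160095, 0.09313780069351196), 16.800325393676758)
valet_tray ((0.4545970559120178, 0.4961535334587097), (0.15512694418430328, 0.1850687712430954), 63.1191520690918)
valet_tray ((0.5294299125671387, 0.24039053916931152), (0.04369765520095825, 0.04645581543445587), 88.82491302490234)
[0.52519705 0.23915643 0.02670628]
[[0.52736329 0.23708217 0.045     ]]
```

View pics/z1.png

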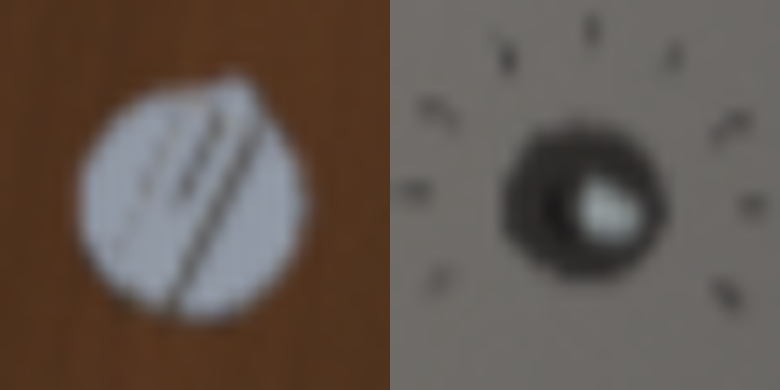

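View pics/z2.png

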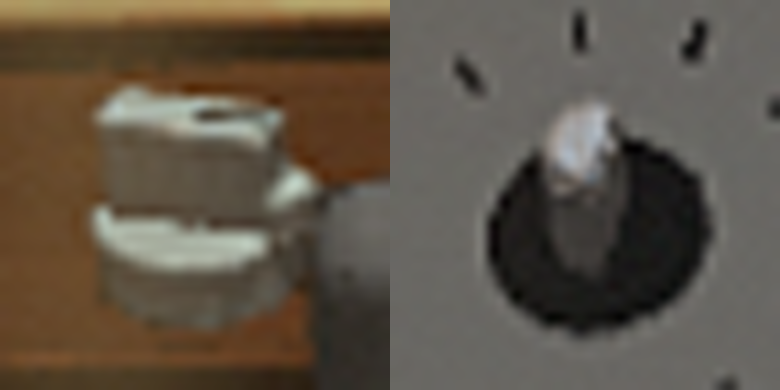

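```bash
cat > fit.py <<'E'
from h import *
import pickle
from scipy.optimize import minimize
ims,R=pickle.load(open("r.pkl","rb"))
for n in C: print(n,"cam at",-C[n]["R"].T@C[n]["t"])
S=8
def D(r,f,n=60):
    a0=np.arccos(f/r); a=np.linspace(a0,2*np.pi-a0,n); return np.c_[r*np.cos(a),r*np.sin(a)]
def fill(lab,pts,x0,y0,v):
    p=np.round(((pts-[x0,y0]+.5)*S-.5)*16).astype(np.int32); cv2.fillPoly(lab,[p.reshape(-1,1,2)],v,shift=4)
def model(n,x,y,yaw,du,dv,box,rd):
    x0,y0,w,h=box; lab=np.zeros((h*S,w*S),np.uint8)
    Rz=np.array([[np.cos(yaw),-np.sin(yaw)],[np.sin(yaw),np.cos(yaw)]])
    P=lambda q,z: proj(n,np.c_[q@Rz.T+[x,y],np.full(len(q),z)])+[du,dv]
    t=np.linspace(0,2*np.pi,60); 
    fill(lab,P(np.c_[np.cos(t),np.sin(t)]*rd,.06),x0,y0,1)
    b=P(D(.007,.0025),.06); c=P(D(.007,.0025),.0785); e=P(D(.0062,.0017),.081)
    hull=lambda q: cv2.convexHull(q.astype(np.float32)).reshape(-1,2)
    fill(lab,hull(np.r_[b,c]),x0,y0,2)
    fb=np.r_[b[[0,-1]],c[[-1,0]]]
    # flat face visible?
    o=-C[n]["R"].T@C[n]["t"]
    if np.cos(yaw)*(o[0]-x)+np.sin(yaw)*(o[1]-y)>.003: fill(lab,fb,x0,y0,3)
    fill(lab,hull(np.r_[c,e]),x0,y0,4); fill(lab,e,x0,y0,5)
    return lab
def cost(n,p,yaw,box,full=False):
    x,y,rd=p[0],p[1],p[2]
    lab=model(n,x,y,yaw,0,0,box,rd); x0,y0,w,h=box
    A=np.stack([cv2.GaussianBlur(cv2.resize((lab==k).astype(np.float32),(w,h),interpolation=cv2.INTER_AREA),(0,0),.45).ravel() for k in range(6)],1)
    b=ims[n][y0:y0+h,x0:x0+w].mean(2).ravel().astype(float)
    m=np.abs(b)>=0
    Ar=np.r_[A,np.eye(6)*.3*np.array([0,0,1,1,1,1])]; br=np.r_[b,.3*np.array([0,0,80,80,120,160])]
    s=np.linalg.lstsq(Ar,br,rcond=None)[0]; r=b-A@s
    if full: return r,s,A
    return (r**2).mean()
if __name__=="__main__":
    B={"top":(413,250,18,17),"side":(227,364,21,17)}
    for n in B:
        res=[]
        for yd in range(-180,180,10):
            z=minimize(lambda p:cost(n,p,np.radians(yd),B[n]),[.492,-.254,.016],method="Nelder-Mead",options=dict(initial_simplex=[[.492,-.254,.016],[.497,-.254,.016],[.492,-.249,.016],[.492,-.254,.018]],maxiter=80))
            res.append((z.fun,yd,z.x.round(4).tolist()))
        res.sort(); print(n,*res[:8],sep="\n"); print("worst",res[-1][0])
E
python3 fit.py
```

```text
top cam at [0.52405969 0.0822652  1.55518192]
side cam at [ 0.44825997 -0.64040891  0.59141991]
top
(np.float64(569.9520529185545), 0, [0.8078, -0.2499, 0.3158])
(np.float64(574.7587835058821), 170, [0.6145, -0.2907, 0.1225])
(np.float64(575.4979693423204), -40, [0.7905, -0.2035, 0.3056])
(np.float64(578.10629397925), 20, [1.1966, -0.0249, 0.747])
(np.float64(583.2288947532749), 110, [0.8717, -0.0466, 0.4401])
(np.float64(583.5384124507342), 70, [0.6379, 0.1681, 0.4567])
(np.float64(583.7811052967733), -150, [0.7111, 0.3656, 0.6675])
(np.float64(583.8367411116504), -10, [0.9396, 0.0105, 0.5281])
worst 610.5774390682686
side
(np.float64(798.6005078251136), -140, [0.4767, -0.1965, 0.0684])
(np.float64(833.2904320014985), 110, [0.477, -0.2318, 0.0338])
(np.float64(837.9537615667635), 60, [0.4746, -0.2374, 0.0284])
(np.float64(864.5565532702494), 70, [0.475, -0.2442, 0.0215])
(np.float64(864.5870112755185), 170, [0.4751, -0.2442, 0.0216])
(np.float64(865.9646450619273), 40, [0.4753, -0.2436, 0.022])
(np.float64(867.9516536209401), -60, [0.4742, -0.2426, 0.0225])
(np.float64(868.146864871229), 80, [0.4753, -0.2442, 0.0216])
worst 879.3019603210817
```

Run:
```python
from fit import *
t=(423.6,260.2); s=(237,369.2)
print(onplane("top",[t],.081),onplane("side",[s],.081),tri(t,s), onplane("top",[(421.9,259.6)],.06),onplane("side",[(219+210/10.83,356+232/10.83)],.06))
B={"top":(412,250,20,19),"side":(226,361,23,26)}
i0={"top":onplane("top",[t],.081)[0],"side":onplane("side",[s],.081)[0]}
for n in B:
    res=[]
    for yd in range(-180,180,10):
        a=[*i0[n][:2],.0155]
        z=minimize(lambda p:cost(n,p,np.radians(yd),B[n])+1e8*max(0,abs(p[2]-.0155)-.003)**2,a,method="Nelder-Mead",options=dict(initial_simplex=[a]+[[a[j]+(.003 if j==k else 0) for j in range(3)] for k in range(3)],maxiter=90))
        res.append((round(z.fun,1),yd,z.x.round(4).tolist()))
    res.sort(); print(n,*res[:12],sep="\n"); print("worst",res[-1][0])
    r,sv,A=cost(n,res[0][2],np.radians(res[0][1]),B[n],True); print(sv.round())
    w,h=B[n][2:]; b=ims[n][B[n][1]:B[n][1]+h,B[n][0]:B[n][0]+w].mean(2)
    cv2.imwrite(f"pics/fit_{n}.png",cv2.resize(np.hstack([b,(b.ravel()-r).reshape(h,w),128+r.reshape(h,w)]).clip(0,255).astype(np.uint8),None,fx=12,fy=12,interpolation=cv2.INTER_NEAREST))
```

```text
top cam at [0.52405969 0.0822652  1.55518192]
side cam at [ 0.44825997 -0.64040891  0.59141991]
[[ 0.47566233 -0.2762767   0.081     ]] [[ 0.47403552 -0.27611253  0.081     ]] [ 0.47484836 -0.27620355  0.08101869] [[ 0.47678474 -0.27669271  0.06      ]] [[ 0.47503185 -0.27614902  0.06      ]]
top
(np.float64(22.4), -30, [0.4783, -0.2757, 0.0163])
(np.float64(22.5), -40, [0.4783, -0.2759, 0.0162])
(np.float64(22.7), -20, [0.4783, -0.2758, 0.016])
(np.float64(25.0), -50, [0.4782, -0.2759, 0.0161])
(np.float64(27.3), -10, [0.4783, -0.2758, 0.0161])
(np.float64(28.1), 0, [0.4782, -0.2757, 0.0162])
(np.float64(30.0), 10, [0.4782, -0.2755, 0.016])
(np.float64(30.4), -60, [0.4781, -0.2758, 0.0161])
(np.float64(34.5), 20, [0.478, -0.2754, 0.016])
(np.float64(37.1), 30, [0.4779, -0.2755, 0.016])
(np.float64(37.6), -70, [0.478, -0.2759, 0.0161])
(np.float64(40.6), 40, [0.4778, -0.2754, 0.0159])
worst 72.9
[105.  49.  25.  80.  79. 139.]
side
(np.float64(74.2), -20, [0.4743, -0.275, 0.0158])
(np.float64(77.9), -30, [0.4742, -0.275, 0.0159])
(np.float64(90.4), -10, [0.4743, -0.2749, 0.0158])
(np.float64(93.9), -40, [0.4742, -0.2751, 0.0159])
(np.float64(113.4), 0, [0.4742, -0.2749, 0.0159])
(np.float64(117.2), -50, [0.4743, -0.2749, 0.0159])
(np.float64(128.2), 10, [0.4741, -0.2748, 0.0158])
(np.float64(139.6), -60, [0.4742, -0.275, 0.0159])
(np.float64(144.5), 20, [0.4742, -0.2749, 0.0158])
(np.float64(157.1), 30, [0.4741, -0.2748, 0.0158])
(np.float64(170.2), -70, [0.4742, -0.275, 0.0159])
(np.float64(174.5), 40, [0.4741, -0.2749, 0.0159])
worst 390.9
[102.  23.  58.  61.  77. 162.]
```

Run:
```python
from h import *
import pickle
ims,R=pickle.load(open("r.pkl","rb"))
c=onplane("top",[(239.36,247.2)],.023)[0]; n=onplane("top",[(242.7,237.9)],.0275)[0]
print(c,n,np.degrees(np.arctan2(*(n-c)[1::-1])), np.linalg.norm((n-c)[:2]))
# bar edges/line in top crop
for a,b in(((170,305),(262,128)),((185,195),(218,115)),((110,265),(185,110))):
    q=onplane("top",[(226+u/13.93-.5,233+v/13.93-.5) for u,v in(a,b)],.049); d=q[1]-q[0]; print(np.degrees(np.arctan2(d[1],d[0])))
# project dial model to both for overlay
def circ(x,y,z,r): t=np.linspace(0,6.28,48); return np.c_[x+r*np.cos(t),y+r*np.sin(t),np.full(48,z)]
def overlay(n,polys,cx,cy,h,s=390):
    im=cv2.resize(ims[n][cy-h:cy+h,cx-h:cx+h,::-1],(s,s),interpolation=cv2.INTER_CUBIC); k=s/(2*h)
    for p in polys: cv2.polylines(im,[np.round((proj(n,p)-[cx-h,cy-h]+.5)*k).astype(np.int32).reshape(-1,1,2)],True,(0,0,255),1)
    return im
x,y,yaw=c[0],c[1],np.radians(-27)
ex=np.array([np.cos(yaw),np.sin(yaw)]); ey=np.array([-ex[1],ex[0]])
bar=lambda z:[[*(np.array([x,y])+a*ex+b*ey),z] for a,b in((.02,.007),(.02,-.007),(-.02,-.007),(-.02,.007))]
P=[circ(x,y,.006,.0235),circ(x,y,.023,.0235),bar(.023),bar(.049)]
# dock & grip
gx,gy,gw=.541,-.015,np.radians(-1.75); ex2=np.array([np.cos(gw),np.sin(gw)]); ey2=np.array([-ex2[1],ex2[0]])
bx=lambda a,b,z:[[*(np.array([gx,gy])+u*a*ex2+v*b*ey2),z] for u,v in((1,1),(1,-1),(-1,-1),(-1,1))]
Q=[bx(.065,.06,0),bx(.065,.06,.035),bx(.035,.031,.08),bx(.018,.015,.185)]
cv2.imwrite("pics/o1.png",np.hstack([overlay("top",P,240,247,14),overlay("side",P,228,217,16)]))
cv2.imwrite("pics/o2.png",np.hstack([overlay("top",Q,328,240,28),overlay("side",Q,249,260,50)]))
```

```text
[0.52599319 0.24035526 0.023     ] [0.55255911 0.22963923 0.0275    ] -21.96793146026299 0.028645790847125648
-28.87400558702043
-23.771976007410455
-27.18503666726907
```

View pics/o1.png

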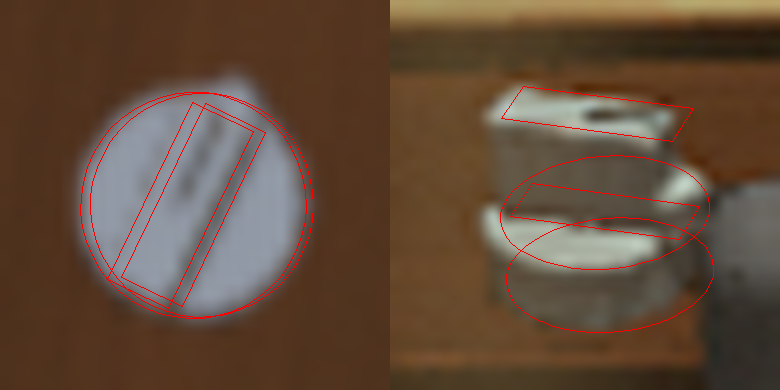

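View pics/o2.png

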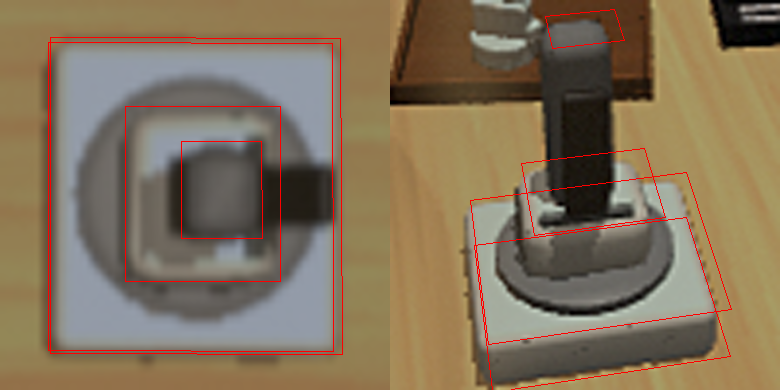

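Call:
move_arm(
  targets=[
    {"tx": 1.5,"ty": -3.6,"tz": 0.6,"az": 2,"claw": -1},
    {"tx": 1.5,"ty": -3.6,"tz": 0.6,"az": 2,"claw": -1},
    {"tx": 1.5,"ty": -3.6,"tz": 0.6,"az": 2,"claw": -1},
    {"tx": 1.5,"ty": -3.6,"tz": 0.6,"az": 2,"claw": -1},
    {"tx": 1.5,"ty": -3.6,"tz": 0.6,"az": 2,"claw": -1},
    {"tx": 1.5,"ty": -3.6,"tz": 0.6,"az": 2,"claw": -1},
    {"tx": 1.5,"ty": -3.6,"tz": 0.6,"az": 2,"claw": -1},
    {"tx": 1.5,"ty": -3.6,"tz": 0.6,"az": 2,"claw": -1},
    {"tx": 1.5,"ty": -3.6,"tz": 0,"az": 2,"claw": -1},
    {"tx": 1.5,"ty": -3.6,"tz": 0,"az": 2,"claw": -1},
    {"tx": 1.5,"ty": -3.6,"tz": 0,"claw": -1},
    {"tx": 1.5,"ty": -3.6,"tz": 0,"claw": -1},
  ],
  grip_force=40,
)

```text
$.targets[0]: bad value
```

Call:
move_arm(
  targets=[
    {"ax": 0,"ay": 0,"az": 2,"tx": 1.5,"ty": -3.6,"tz": 0.6,"claw": -1},
  ],
  grip_force=40,
)

```text
t: 1.38
position: [0.2784, 0.5879, 0.2069]
ee_rot: [-0.571, -3.087, -0.001]
ft_force: [1.6, -0.5, 0.1]
grip_width: 1.0
```

Call:
move_arm(
  targets=[
    {"ax": 0,"ay": 0,"az": 2,"tx": 1.6,"ty": -3.8,"tz": 0.8,"claw": -1},
    {"ax": 0,"ay": 0,"az": 2,"tx": 1.6,"ty": -3.8,"tz": 0.8,"claw": -1},
    {"ax": 0,"ay": 0,"az": 2,"tx": 1.6,"ty": -3.8,"tz": 0.8,"claw": -1},
    {"ax": 0,"ay": 0,"az": 2,"tx": 1.6,"ty": -3.8,"tz": 0.8,"claw": -1},
    {"ax": 0,"ay": 0,"az": 2,"tx": 1.6,"ty": -3.8,"tz": 0.8,"claw": -1},
    {"ax": 0,"ay": 0,"az": 2,"tx": 1.6,"ty": -3.8,"tz": 0.8,"claw": -1},
    {"ax": 0,"ay": 0,"az": 2,"tx": 1.6,"ty": -3.8,"tz": 0.8,"claw": -1},
    {"ax": 0,"ay": 0,"az": 2,"tx": 1.6,"ty": -3.8,"tz": 0.8,"claw": -1},
    {"ax": 0,"ay": 0,"az": 2,"tx": 1.6,"ty": -3.8,"tz": 0,"claw": -1},
    {"ax": 0,"ay": 0,"az": 2,"tx": 1.6,"ty": -3.8,"tz": 0,"claw": -1},
    {"ax": 0,"ay": 0,"az": 0,"tx": 1.6,"ty": -3.8,"tz": 0,"claw": -1},
    {"ax": 0,"ay": 0,"az": 0,"tx": 1.6,"ty": -3.8,"tz": 0,"claw": -1},
  ],
)

```text
t: 2.38
position: [0.4675, 0.129, 0.2739]
ee_rot: [-0.022, 3.134, 0.003]
ft_force: [0.4, 0.7, -0.2]
grip_width: 1.0
```

Call:
move_arm(
  targets=[
    {"ax": 0,"ay": 0,"az": -0.8,"tx": 1.6,"ty": -3.6,"tz": -0.5,"claw": -1},
    {"ax": 0,"ay": 0,"az": -0.8,"tx": 1.6,"ty": -3.6,"tz": -0.5,"claw": -1},
    {"ax": 0,"ay": 0,"az": -0.8,"tx": 1.6,"ty": -3.6,"tz": -0.5,"claw": -1},
    {"ax": 0,"ay": 0,"az": 0,"tx": 1.6,"ty": -3.5,"tz": -0.5,"claw": -1},
    {"ax": 0,"ay": 0,"az": 0,"tx": 0.4,"ty": -0.7,"tz": 0,"claw": -1},
    {"ax": 0,"ay": 0,"az": 0,"tx": 0,"ty": 0,"tz": 0,"claw": -1},
  ],
)

```text
t: 2.88
position: [0.5399, -0.0368, 0.256]
ee_rot: [0.06, 3.125, -0.001]
ft_force: [0.3, 1.0, 0.4]
grip_width: 0.997
```

Run:
```python
from h import *
for n in("top","side"):
    im=optics.get_image(n)
    cx,cy,h=(328,235,45) if n=="top" else (249,240,60)
    im=cv2.resize(im[cy-h:cy+h,cx-h:cx+h,::-1],(390,390),interpolation=cv2.INTER_CUBIC); globals()[n]=im
cv2.imwrite("pics/g1.png",np.hstack([top,side])); print(monitor.get_obs()["position"],monitor.get_obs()["t"])
```

```text
[ 0.53911504 -0.03456084  0.2560647 ] 2.9833
```

View pics/g1.png

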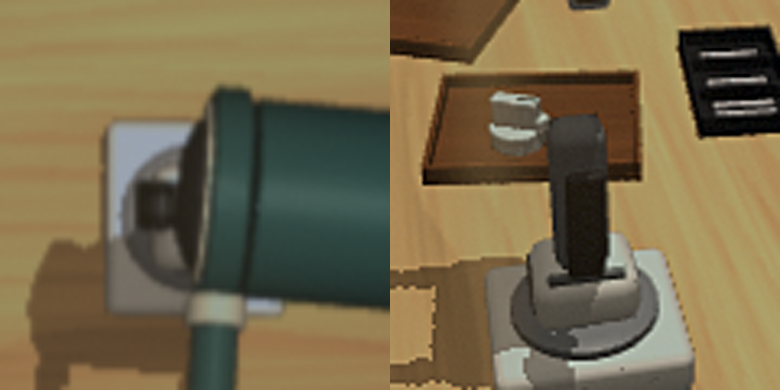

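Run:
```python
from h import *
im=optics.get_image("side"); p=monitor.get_obs()["position"]
print(p, proj("side",[p,p+[0,.0425,.013],p-[0,.0425,-.013]]))
cx,cy=250,200
k=4.3
im=cv2.resize(im[130:270,180:340,::-1],None,fx=k,fy=k,interpolation=cv2.INTER_CUBIC)
for q in proj("side",[p,p+[0,.0425,.013],p-[0,.0425,-.013]]): cv2.circle(im,tuple(int(v) for v in (q-[180,130]+.5)*k),3,(0,0,255),-1)
cv2.imwrite("pics/g2.png",im)
```

```text
[ 0.53894031 -0.03365042  0.25627882] [[247.27556233 189.46478143]
 [243.22374398 173.04692626]
 [251.15649431 194.39131639]]
```

View pics/g2.png

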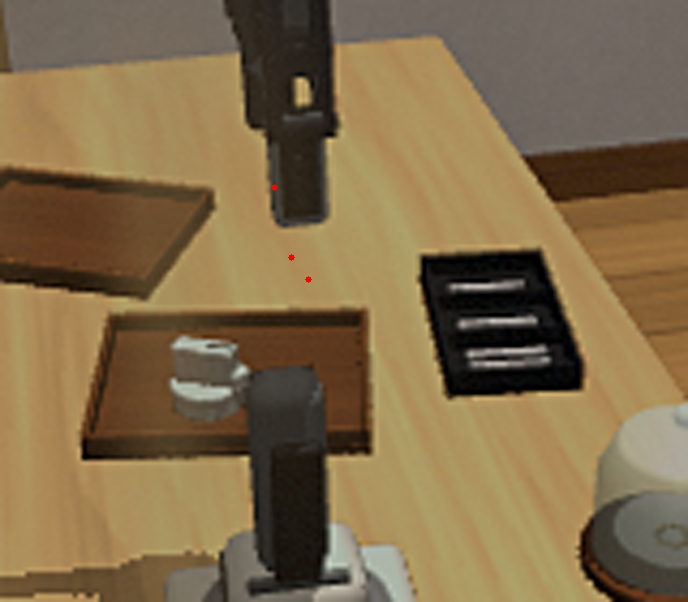

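Run:
```python
from h import *
import pickle
ims,_=pickle.load(open("r.pkl","rb"))
p=np.array([.26547,.6197,.2016]); d=np.array([.394,.919,0])
X=[p,p+.0425*d+[0,0,.013],p-.0425*d+[0,0,.013],p+[0,0,.06]]
out=[]
for n in("side","top"):
    q=proj(n,X); print(q.round(1)); c=q[0].astype(int); c=np.maximum(c,[36,36]); 
    h=35; im=ims[n][c[1]-h:c[1]+h,c[0]-h:c[0]+h,::-1]; k=390/im.shape[1]
    im=cv2.resize(im,(390,int(im.shape[0]*k)),interpolation=cv2.INTER_CUBIC)
    for u,col in zip(q,((0,0,255),(0,255,0),(255,0,0),(0,255,255))): cv2.circle(im,tuple(int(v) for v in (u-c+h+.5)*k),4,col,-1)
    out.append(cv2.resize(im,(390,390)))
cv2.imwrite("pics/g3.png",np.hstack(out))
```

```text
[[128.7 118.2]
 [134.3 110.2]
 [121.1 118.5]
 [124.8  99.4]]
[[ 84.9 354.5]
 [ 67.4 349.2]
 [ 98.4 361.9]
 [ 75.1 359.5]]
```

View pics/g3.png

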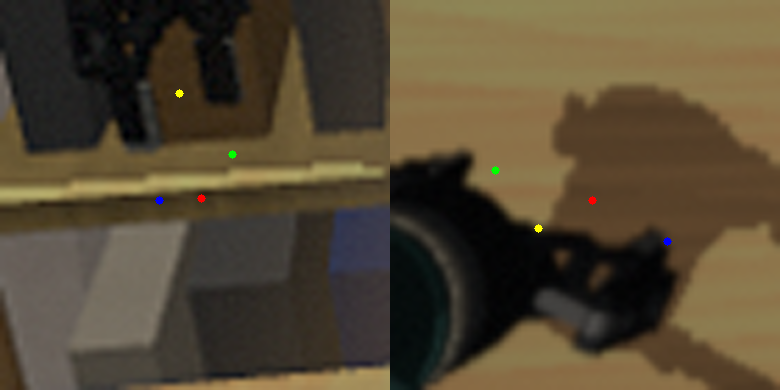

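Run:
```python
from h import *
p=monitor.get_obs()["position"]
for px in((180+302/4.3-.5,130+223/4.3-.5),):
  for y in(-.076,-.09):
    o,d=ray("side",[px]); d=d[0]; print(o+d*(y-o[1])/d[1])
# close-up of gripper from start, side: tips at
for px,y in(((128.7-35+150/5.57-.5,118.2-35+148/5.57-.5),.58),((128-35+222/5.57-.5,118-35+100/5.57-.5),.659)):
    o,d=ray("side",[px]); d=d[0]; print(o+d*(y-o[1])/d[1])
```

```text
[ 0.53741913 -0.076       0.29463503]
[ 0.53520757 -0.09        0.3019967 ]
[0.25194835 0.58       0.24322969]
[0.2820966  0.659      0.24627625]
```

Call:
move_arm(
  targets=[
    {"ax": 0,"ay": 0,"az": 0,"tx": 0,"ty": 0,"tz": 0,"claw": 1},
    {"ax": 0,"ay": 0,"az": 0,"tx": 0,"ty": 0,"tz": 0,"claw": 1},
    {"ax": 0,"ay": 0,"az": 0,"tx": 0,"ty": 0,"tz": 0,"claw": 1},
    {"ax": 0,"ay": 0,"az": 0,"tx": 0,"ty": 0,"tz": 0,"claw": 1},
    {"ax": 0,"ay": 0,"az": 0,"tx": 0,"ty": 0,"tz": 0,"claw": 1},
    {"ax": 0,"ay": 0,"az": 0,"tx": 0,"ty": 0,"tz": 0,"claw": 1},
    {"ax": 0,"ay": 0,"az": 0,"tx": 0,"ty": 0,"tz": 0,"claw": 1},
    {"ax": 0,"ay": 0,"az": 0,"tx": 0,"ty": 0,"tz": 0,"claw": 1},
  ],
)

```text
t: 3.7
position: [0.5375, -0.0258, 0.2581]
ee_rot: [0.037, 3.123, 0.003]
ft_force: [-0.3, -0.0, 0.1]
grip_width: -0.0
```

Run:
```python
from h import *
im=optics.get_image("side"); o=monitor.get_obs(); p=o["position"]
print(p,o["grip_width"], proj("side",[p]))
k=5.5
im=cv2.resize(im[110:220,190:310,::-1],None,fx=k,fy=k,interpolation=cv2.INTER_CUBIC)
for q in proj("side",[p]): cv2.circle(im,tuple(int(v) for v in (q-[190,110]+.5)*k),3,(0,0,255),-1)
cv2.imwrite("pics/g4.png",im)
```

```text
[ 0.53751656 -0.02582827  0.25807809] -0.004686330824024756 [[245.75775225 186.71245038]]
```

View pics/g4.png

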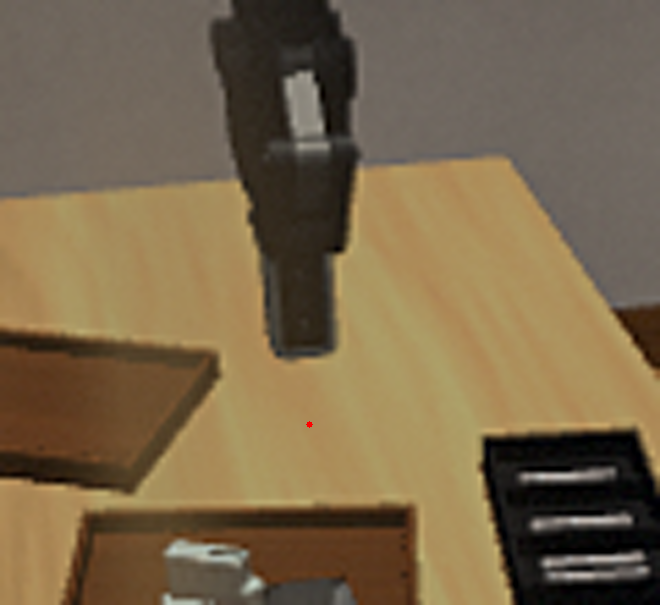

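Run:
```python
from h import *
for y in(-.026,-.033,-.04):
    o,d=ray("side",[(244.4,174.2)]); d=d[0]; print(o+d*(y-o[1])/d[1])
im=optics.get_image("top"); cv2.imwrite("pics/t5.png",cv2.resize(im[180:300,270:450,::-1],None,fx=4,fy=4,interpolation=cv2.INTER_CUBIC))
```

```text
[ 0.53610768 -0.026       0.28402215]
[ 0.53510682 -0.033       0.28752435]
[ 0.53410597 -0.04        0.29102655]
```

View pics/t5.png

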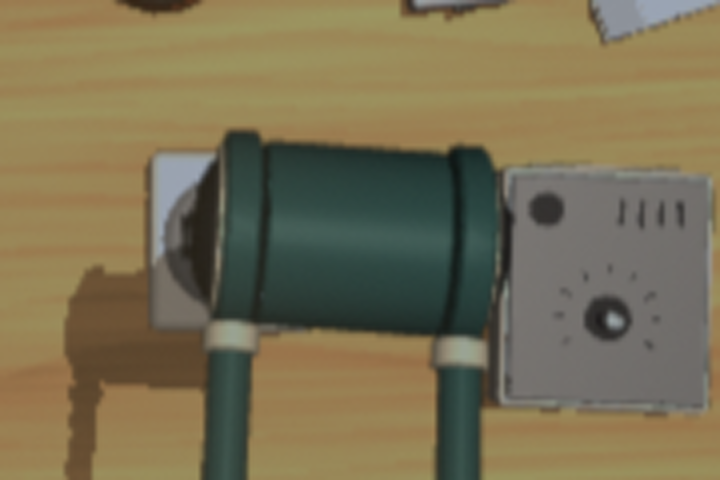

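Call:
move_arm(
  targets=[
    {"ax": 0,"ay": 0,"az": 0,"tx": 0,"ty": 0,"tz": 0,"claw": -1},
    {"ax": 0,"ay": 0,"az": 0,"tx": 0,"ty": 0,"tz": 0,"claw": -1},
    {"ax": 0,"ay": 0,"az": 0,"tx": 0,"ty": 0,"tz": -0.5,"claw": -1},
    {"ax": 0,"ay": 0,"az": 0,"tx": 0,"ty": 0,"tz": -1.5,"claw": -1},
    {"ax": 0,"ay": 0,"az": 0,"tx": 0,"ty": 0,"tz": -2,"claw": -1},
    {"ax": 0,"ay": 0,"az": 0,"tx": 0,"ty": 0,"tz": -2,"claw": -1},
    {"ax": 0,"ay": 0,"az": 0,"tx": 0,"ty": 0,"tz": -2,"claw": -1},
    {"ax": 0,"ay": 0,"az": 0,"tx": 0,"ty": 0,"tz": -2,"claw": -1},
    {"ax": 0,"ay": 0,"az": 0,"tx": 0,"ty": 0,"tz": -1,"claw": -1},
    {"ax": 0,"ay": 0,"az": 0,"tx": 0,"ty": 0,"tz": 0,"claw": -1},
  ],
)

```text
t: 4.63
position: [0.5383, -0.0271, 0.1439]
ee_rot: [0.04, 3.119, 0.003]
ft_force: [-0.5, 0.5, 0.0]
grip_width: 1.004
```

Run:
```python
from h import *
im=optics.get_image("side"); o=monitor.get_obs(); p=o["position"]
print(p,o["grip_width"],o["ft_force"])
im=cv2.resize(im[170:300,180:320,::-1],None,fx=4.6,fy=4.6,interpolation=cv2.INTER_CUBIC)
cv2.imwrite("pics/g6.png",im)
```

```text
[ 0.53859131 -0.02715446  0.14473   ] 1.0007450235898088 [-0.65865238  0.2204455  -0.06186367]
```

View pics/g6.png

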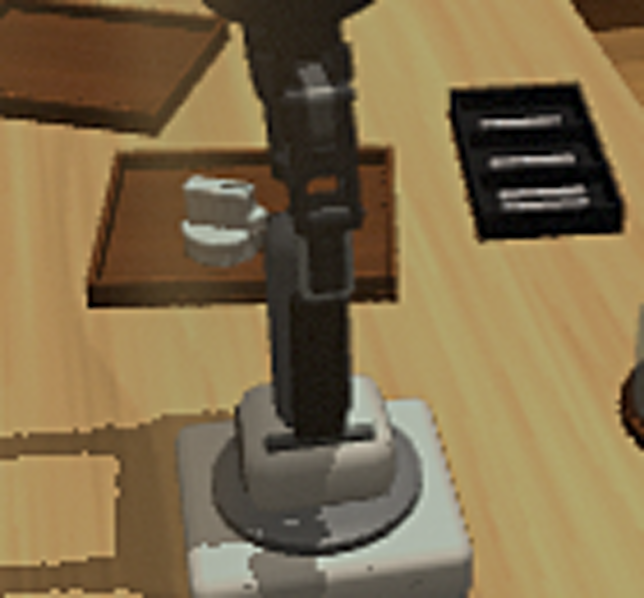

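Run:
```python
from h import *
px=(180+327/4.6-.5,170+299/4.6-.5)
for y in(-.0695,-.084):
    o,d=ray("side",[px]); d=d[0]; print(o+d*(y-o[1])/d[1])
# expected trigger face centre line pixel at z .155 for grip x .538,.540
for gx in(.537,.539,.541): print(gx,(proj("side",[[gx-.001,-.055,.155],[gx-.001,-.04,.09]])-[180,170]+.5)*4.6)
```

```text
[ 0.53592499 -0.0695      0.18026521]
[ 0.53369846 -0.084       0.19070775]
0.537 [[323.20844012 328.45780089]
 [322.69785209 426.14010348]]
0.539 [[327.90456845 327.8008273 ]
 [327.10860986 425.47404102]]
0.541 [[332.59569306 327.14452687]
 [331.51496069 424.80859806]]
```

Call:
move_arm(
  targets=[
    {"ax": 0,"ay": 0,"az": 0,"tx": 0,"ty": 0,"tz": -1,"claw": -1},
    {"ax": 0,"ay": 0,"az": 0,"tx": 0,"ty": 0,"tz": -1,"claw": -1},
    {"ax": 0,"ay": 0,"az": 0,"tx": 0,"ty": 0,"tz": -1,"claw": -1},
    {"ax": 0,"ay": 0,"az": 0,"tx": 0,"ty": 0,"tz": -1,"claw": -1},
    {"ax": 0,"ay": 0,"az": 0,"tx": 0,"ty": 0.3,"tz": 0,"claw": -1},
    {"ax": 0,"ay": 0,"az": 0,"tx": 0,"ty": 0.4,"tz": 0,"claw": -1},
    {"ax": 0,"ay": 0,"az": 0,"tx": 0,"ty": 0,"tz": 0,"claw": -1},
  ],
)

```text
t: 5.27
position: [0.5419, -0.0201, 0.1048]
ee_rot: [0.042, 3.111, 0.002]
ft_force: [0.5, -0.1, -0.5]
grip_width: 0.997
```

Run:
```python
from h import *
im=optics.get_image("side"); o=monitor.get_obs(); p=o["position"]
print(p,o["grip_width"],o["ft_force"])
im=cv2.resize(im[170:300,180:320,::-1],None,fx=4.6,fy=4.6,interpolation=cv2.INTER_CUBIC)
cv2.imwrite("pics/g7.png",im)
```

```text
[ 0.54213284 -0.02033425  0.10512014] 0.9992094904183151 [ 0.04787514 -0.49069769 -0.14396487]
```

View pics/g7.png

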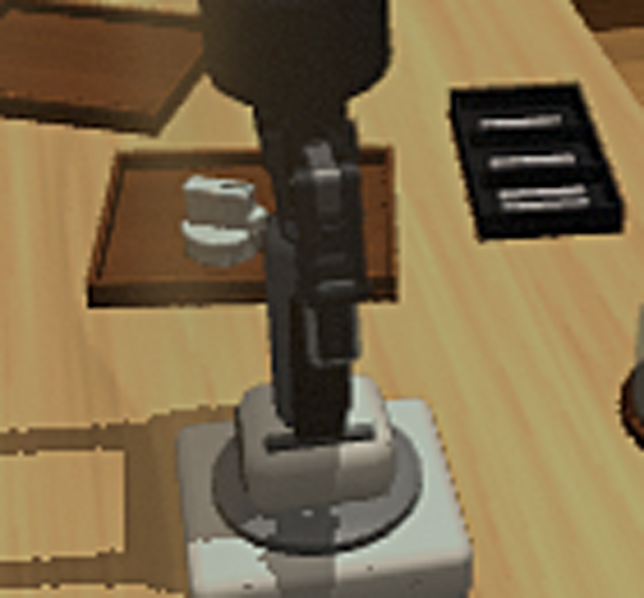

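Call:
move_arm(
  targets=[
    {"ax": 0,"ay": 1.7,"az": 0,"tx": -0.3,"ty": 0,"tz": 0,"claw": -1},
    {"ax": 0,"ay": 0,"az": 0,"tx": 0,"ty": 0,"tz": 0,"claw": -1},
  ],
)

```text
t: 5.48
position: [0.5396, -0.02, 0.1061]
ee_rot: [0.041, 3.14, 0.0]
ft_force: [0.2, -0.2, -0.2]
grip_width: 1.005
```

Call:
move_arm(
  targets=[
    {"ax": 0,"ay": 0,"az": 0,"tx": 0,"ty": 0,"tz": 0,"claw": 1},
    {"ax": 0,"ay": 0,"az": 0,"tx": 0,"ty": 0,"tz": 0,"claw": 1},
    {"ax": 0,"ay": 0,"az": 0,"tx": 0,"ty": 0,"tz": 0,"claw": 1},
    {"ax": 0,"ay": 0,"az": 0,"tx": 0,"ty": 0,"tz": 0,"claw": 1},
    {"ax": 0,"ay": 0,"az": 0,"tx": 0,"ty": 0,"tz": 0,"claw": 1},
  ],
  grip_force=30,
)

```text
t: 5.9
position: [0.5419, -0.0197, 0.1092]
ee_rot: [0.041, 3.133, 0.001]
ft_force: [1.2, -0.7, -4.7]
grip_width: 0.452
```

Call:
move_arm(
  targets=[
    {"ax": 0,"ay": 0,"az": 0,"tx": 0,"ty": 0,"tz": 0,"claw": 1},
    {"ax": 0,"ay": 0,"az": 0,"tx": 0,"ty": 0,"tz": 0,"claw": 1},
    {"ax": 0,"ay": 0,"az": 0,"tx": 0,"ty": 0,"tz": 0,"claw": 1},
  ],
  grip_force=40,
)

```text
t: 6.15
position: [0.5419, -0.0196, 0.1093]
ee_rot: [0.04, 3.132, -0.0]
ft_force: [1.1, 0.9, 0.6]
grip_width: 0.447
```

Run:
```python
from h import *
im=optics.get_image("side"); o=monitor.get_obs(); p=o["position"]
print(p,o["grip_width"],o["ft_force"])
im=cv2.resize(im[170:300,180:320,::-1],None,fx=4.6,fy=4.6,interpolation=cv2.INTER_CUBIC)
cv2.imwrite("pics/g8.png",im)
```

```text
[ 0.54196504 -0.01965618  0.10927012] 0.44663930403428026 [ 0.23781193  0.50125178 -0.11458107]
```

View pics/g8.png

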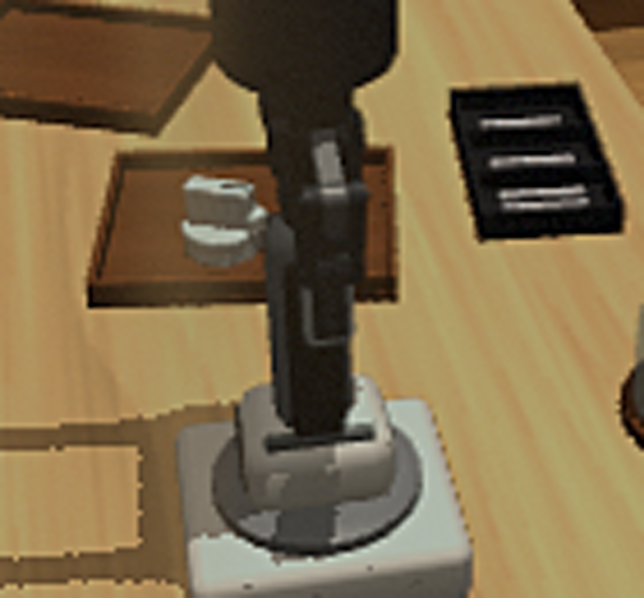

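Call:
move_arm(
  targets=[
    {"ax": 0,"ay": 0,"az": 0,"tx": 0,"ty": 0,"tz": 0,"claw": -1},
    {"ax": 0,"ay": 0,"az": 0,"tx": 0,"ty": 0,"tz": 0,"claw": -1},
    {"ax": 0,"ay": 0,"az": 0,"tx": 0,"ty": 0,"tz": 0,"claw": -1},
    {"ax": 0,"ay": 0,"az": 0,"tx": 0,"ty": -0.3,"tz": 0,"claw": -1},
    {"ax": 0,"ay": 0,"az": 0,"tx": 0,"ty": -0.2,"tz": 0.2,"claw": -1},
    {"ax": 0,"ay": 0,"az": 0,"tx": 0,"ty": 0,"tz": 1.5,"claw": -1},
    {"ax": 0,"ay": 0,"az": 0,"tx": 0,"ty": 0,"tz": 2.5,"claw": -1},
    {"ax": 0,"ay": 0,"az": 0,"tx": 0,"ty": 0,"tz": 3,"claw": -1},
    {"ax": 0,"ay": 0,"az": 0,"tx": 0,"ty": 0,"tz": 3,"claw": -1},
    {"ax": 0,"ay": 0,"az": 0,"tx": 0,"ty": 0,"tz": 2,"claw": -1},
  ],
)

```text
t: 7.03
position: [0.5338, -0.0236, 0.2274]
ee_rot: [-0.043, -3.132, -0.01]
ft_force: [-0.3, -0.1, 0.3]
grip_width: 1.002
```

Run:
```python
from h import *
im=optics.get_image("side"); o=monitor.get_obs(); p=o["position"]
print(p,o["ee_rot"],o["grip_width"],o["ft_force"])
im=cv2.resize(im[170:300,180:320,::-1],None,fx=4.6,fy=4.6,interpolation=cv2.INTER_CUBIC)
cv2.imwrite("pics/g9.png",im)
```

```text
[ 0.5362942  -0.02384209  0.23189432] [-0.04327    -3.13890389 -0.00936582] 0.9992039060463069 [1.16288368 0.23484452 1.96389998]
```

View pics/g9.png

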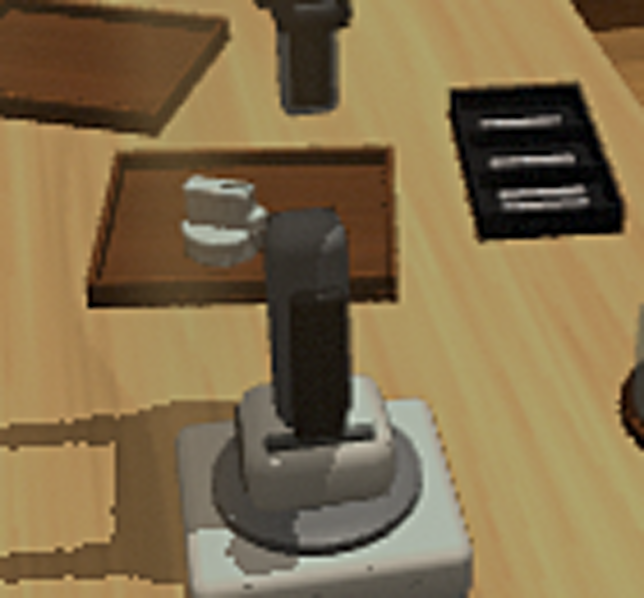

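Call:
move_arm(
  targets=[
    {"ax": 0,"ay": 0,"az": -3.6,"tx": 0,"ty": 3.7,"tz": 0,"claw": -1},
    {"ax": 0,"ay": 0,"az": -3.6,"tx": -0.2,"ty": 3.7,"tz": 0,"claw": -1},
    {"ax": 0,"ay": 0,"az": -3.6,"tx": -0.2,"ty": 3.7,"tz": 0,"claw": -1},
    {"ax": 0,"ay": 0,"az": -3.6,"tx": -0.2,"ty": 3.7,"tz": 0,"claw": -1},
    {"ax": 0,"ay": 0,"az": -3.6,"tx": -0.2,"ty": 3.7,"tz": 0,"claw": -1},
    {"ax": 0,"ay": 0,"az": -3.6,"tx": -0.2,"ty": 3.7,"tz": 0,"claw": -1},
    {"ax": 0,"ay": 0,"az": -3.6,"tx": 0,"ty": 3.7,"tz": 0,"claw": -1},
    {"ax": 0,"ay": 0,"az": 0,"tx": 0,"ty": 0,"tz": -1.5,"claw": -1},
    {"ax": 0,"ay": 0,"az": 0,"tx": 0,"ty": 0,"tz": -3,"claw": -1},
    {"ax": 0,"ay": 0,"az": 0,"tx": 0,"ty": 0,"tz": -3,"claw": -1},
    {"ax": 0,"ay": 0,"az": 0,"tx": 0,"ty": 0,"tz": -3,"claw": -1},
    {"ax": 0,"ay": 0,"az": 0,"tx": 0,"ty": 0,"tz": 0,"claw": -1},
  ],
)

```text
t: 8.08
position: [0.5306, 0.2523, 0.138]
ee_rot: [0.762, 3.027, 0.036]
ft_force: [-2.1, -1.1, -1.2]
grip_width: 1.002
```

```bash
cat >> h.py <<'E'
from scipy.spatial.transform import Rotation as Ro
def corr(x,y,z,jaw):
    o=monitor.get_obs(); a=np.radians((jaw+90)/2); T=Ro.from_rotvec(np.pi*np.array([np.cos(a),np.sin(a),0]))
    r=np.degrees((T*Ro.from_rotvec(o["ee_rot"]).inv()).as_rotvec())
    if abs(r[2])>120:
        T=T*Ro.from_rotvec([0,0,np.pi]); r=np.degrees((T*Ro.from_rotvec(o["ee_rot"]).inv()).as_rotvec())
    print("t",round(o["t"],2),"pos",o["position"].round(4),"gw",round(o["grip_width"],3),"F",o["ft_force"].round(1),"M",o["wrist_torque"].round(2))
    print("shift cm",(100*(np.array([x,y,z])-o["position"])).round(2),"turn deg",r.round(2))
E
python3 - <<'E'
from h import *
im=optics.get_image("side"); im2=optics.get_image("top")
corr(.526,.2405,.1,63)
a=cv2.resize(im[130:250,180:300,::-1],(390,390),interpolation=cv2.INTER_CUBIC);b=cv2.resize(im2[210:280,205:275,::-1],(390,390),interpolation=cv2.INTER_CUBIC)
cv2.imwrite("pics/d1.png",np.hstack([a,b]))
E
```

```text
t 8.18 pos [0.5343 0.2534 0.1439] gw 1.004 F [ 0.6 -0.8  1.2] M [-0.07  0.02 -0.02]
shift cm [-0.83 -1.29 -4.39] turn deg [-1.2   1.87  1.28]
```

View pics/d1.png

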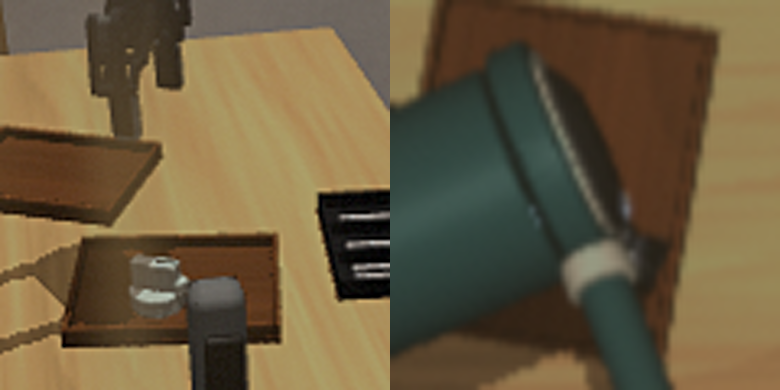

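Call:
move_arm(
  targets=[
    {"ax": -1.2,"ay": 1.9,"az": 1.3,"tx": -0.8,"ty": -1.3,"tz": -1.5,"claw": -1},
    {"ax": 0,"ay": 0,"az": 0,"tx": 0,"ty": 0,"tz": -3,"claw": -1},
    {"ax": 0,"ay": 0,"az": 0,"tx": 0,"ty": 0,"tz": -3,"claw": -1},
    {"ax": 0,"ay": 0,"az": 0,"tx": 0,"ty": 0,"tz": -3,"claw": -1},
    {"ax": 0,"ay": 0,"az": 0,"tx": 0,"ty": 0,"tz": 0,"claw": -1},
    {"ax": 0,"ay": 0,"az": 0,"tx": 0,"ty": 0,"tz": 0,"claw": -1},
  ],
)

```text
t: 8.68
position: [0.5411, 0.2447, 0.0565]
ee_rot: [0.73, 3.031, 0.029]
ft_force: [0.8, -0.2, 0.9]
grip_width: 1.002
```

Run:
```python
from h import *
im=optics.get_image("side"); im2=optics.get_image("top")
corr(.526,.2405,.0,63)
a=cv2.resize(im[160:250,180:270,::-1],(540,540),interpolation=cv2.INTER_CUBIC)
cv2.imwrite("pics/d2.png",a)
```

```text
t 8.78 pos [0.5412 0.2448 0.057 ] gw 1.003 F [ 0.  -0.2  0.3] M [-0.06  0.04  0.01]
shift cm [-1.52 -0.43 -5.7 ] turn deg [-0.72  1.61  0.06]
```

View pics/d2.png

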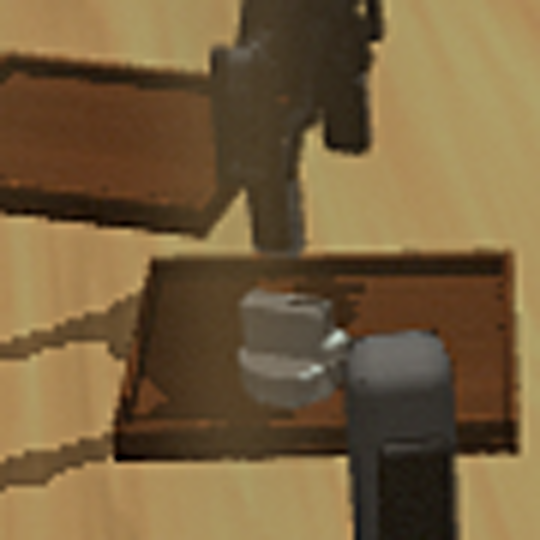

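Call:
move_arm(
  targets=[
    {"ax": -0.7,"ay": 1.6,"az": 0,"tx": -1.5,"ty": -0.4,"tz": 0,"claw": -1},
    {"ax": 0,"ay": 0.2,"az": 0,"tx": -0.1,"ty": 0,"tz": -1,"claw": -1},
    {"ax": 0,"ay": 0.2,"az": 0,"tx": -0.1,"ty": 0,"tz": -1,"claw": -1},
    {"ax": 0,"ay": 0,"az": 0,"tx": 0,"ty": 0,"tz": 0,"claw": -1},
  ],
)

```text
t: 9.12
position: [0.5314, 0.2437, 0.0458]
ee_rot: [0.734, 3.048, 0.013]
ft_force: [-0.2, -1.1, 0.1]
grip_width: 0.999
```

Run:
```python
from h import *
im=optics.get_image("side")
corr(.526,.2405,.0,63)
a=cv2.resize(im[160:250,180:270,::-1],(540,540),interpolation=cv2.INTER_CUBIC)
cv2.imwrite("pics/d3.png",a)
```

```text
t 9.17 pos [0.5321 0.2439 0.0467] gw 0.998 F [0.7 0.1 0.9] M [ 0.01  0.05 -0.03]
shift cm [-0.61 -0.34 -4.67] turn deg [-0.41  0.54  0.08]
```

View pics/d3.png

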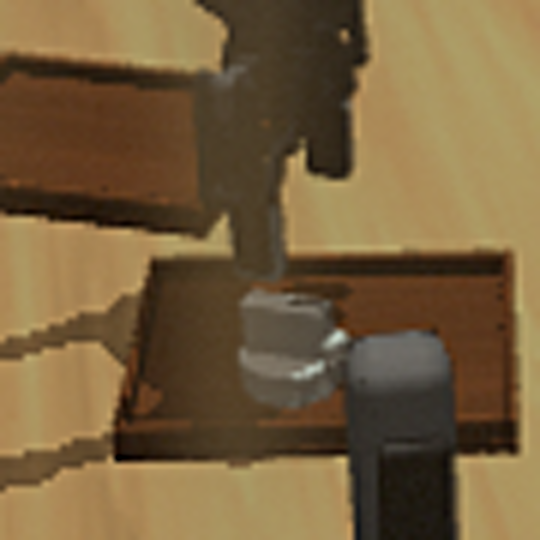

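Call:
move_arm(
  targets=[
    {"ax": -0.4,"ay": 0.5,"az": 0,"tx": -0.6,"ty": -0.4,"tz": -0.5,"claw": -1},
    {"ax": 0,"ay": 0.2,"az": 0,"tx": -0.15,"ty": 0,"tz": -1,"claw": -1},
    {"ax": 0,"ay": 0.2,"az": 0,"tx": -0.15,"ty": 0,"tz": -1,"claw": -1},
    {"ax": 0,"ay": 0.2,"az": 0,"tx": -0.15,"ty": 0,"tz": -0.8,"claw": -1},
    {"ax": 0,"ay": 0,"az": 0,"tx": 0,"ty": 0,"tz": 0,"claw": -1},
  ],
)

```text
t: 9.58
position: [0.5219, 0.2399, 0.0114]
ee_rot: [-0.734, -3.046, 0.002]
ft_force: [-0.6, 0.0, -0.1]
grip_width: 1.002
```

Run:
```python
from h import *
im=optics.get_image("side")
corr(.526,.2405,.0,63)
a=cv2.resize(im[160:250,180:270,::-1],(540,540),interpolation=cv2.INTER_CUBIC)
cv2.imwrite("pics/d4.png",a)
```

```text
t 9.63 pos [0.522  0.2399 0.0118] gw 0.994 F [ 0.1 -0.1  0.4] M [ 0.02 -0.06 -0.01]
shift cm [ 0.4   0.06 -1.18] turn deg [-0.03 -0.5   0.08]
```

View pics/d4.png

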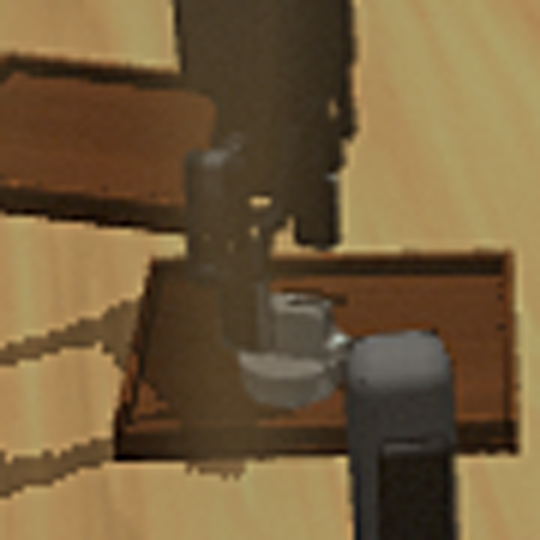

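Call:
move_arm(
  targets=[
    {"ax": 0,"ay": -0.4,"az": 0,"tx": 0.35,"ty": 0,"tz": -0.5,"claw": -1},
    {"ax": 0,"ay": 0,"az": 0,"tx": 0,"ty": 0,"tz": -0.4,"claw": -1},
    {"ax": 0,"ay": 0,"az": 0,"tx": 0,"ty": 0,"tz": 0,"claw": -1},
  ],
)

```text
t: 9.88
position: [0.526, 0.24, 0.0015]
ee_rot: [-0.735, -3.053, -0.0]
ft_force: [0.6, 0.0, -0.0]
grip_width: 1.003
```

Run:
```python
from h import *
corr(.526,.2405,.003,63)
```

```text
t 9.88 pos [0.526  0.24   0.0015] gw 1.003 F [ 0.6  0.  -0. ] M [-0.05  0.04  0.02]
shift cm [0.   0.05 0.15] turn deg [-0.03 -0.08  0.08]
```

Call:
move_arm(
  targets=[
    {"ax": 0,"ay": 0,"az": 0,"tx": 0,"ty": 0,"tz": 0,"claw": 1},
    {"ax": 0,"ay": 0,"az": 0,"tx": 0,"ty": 0,"tz": 0,"claw": 1},
    {"ax": 0,"ay": 0,"az": 0,"tx": 0,"ty": 0,"tz": 0,"claw": 1},
    {"ax": 0,"ay": 0,"az": 0,"tx": 0,"ty": 0,"tz": 0,"claw": 1},
    {"ax": 0,"ay": 0,"az": 0,"tx": 0,"ty": 0,"tz": 0,"claw": 1},
  ],
  grip_force=40,
)

```text
t: 10.3
position: [0.5268, 0.2403, 0.0022]
ee_rot: [-0.735, -3.054, -0.002]
ft_force: [-0.4, -0.8, -0.1]
grip_width: 0.299
```

Call:
move_arm(
  targets=[
    {"ax": 0,"ay": 0,"az": 0,"tx": 0,"ty": 0,"tz": 0,"claw": 1},
    {"ax": 0,"ay": 0,"az": 0,"tx": 0,"ty": 0,"tz": 0,"claw": 1},
    {"ax": 0,"ay": 0,"az": 0,"tx": 0,"ty": 0,"tz": 0,"claw": 1},
  ],
  grip_force=60,
)

```text
t: 10.55
position: [0.5275, 0.2406, 0.0031]
ee_rot: [0.735, 3.053, 0.003]
ft_force: [-0.1, 0.0, -0.7]
grip_width: 0.148
```

Run:
```python
from h import *
im=optics.get_image("side")
corr(.526,.2405,.0,63)
a=cv2.resize(im[160:250,180:270,::-1],(540,540),interpolation=cv2.INTER_CUBIC)
cv2.imwrite("pics/d5.png",a)
```

```text
t 10.6 pos [0.5275 0.2406 0.0031] gw 0.142 F [-0.2  0.   0.4] M [ 0.01  0.05 -0.02]
shift cm [-0.15 -0.01 -0.31] turn deg [-0.09  0.09  0.08]
```

View pics/d5.png

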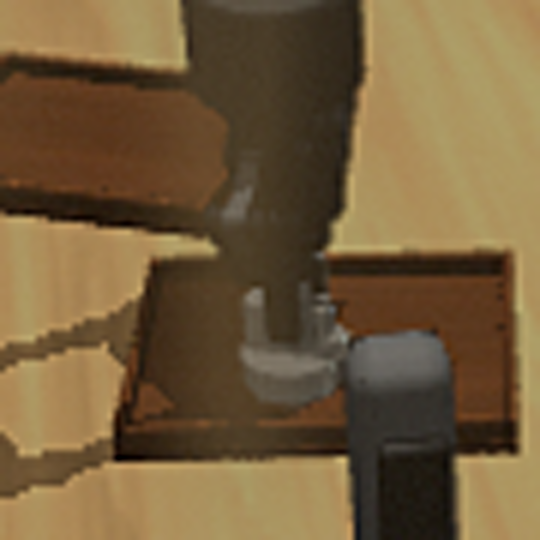

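Call:
move_arm(
  targets=[
    {"ax": 0,"ay": 0,"az": 0,"tx": 0,"ty": 0,"tz": 0.5,"claw": 1},
    {"ax": 0,"ay": 0,"az": 0,"tx": 0,"ty": 0,"tz": 1,"claw": 1},
    {"ax": 0,"ay": 0,"az": 0,"tx": 0,"ty": 0,"tz": 2,"claw": 1},
    {"ax": 0,"ay": 0,"az": 0,"tx": 0,"ty": 0,"tz": 3,"claw": 1},
    {"ax": 0,"ay": 0,"az": 0,"tx": 0,"ty": 0,"tz": 3,"claw": 1},
    {"ax": 0,"ay": 0,"az": 0,"tx": 0,"ty": 0,"tz": 3,"claw": 1},
    {"ax": 0,"ay": 0,"az": 0,"tx": 0,"ty": 0,"tz": 3,"claw": 1},
    {"ax": 0,"ay": 0,"az": 0,"tx": 0,"ty": 0,"tz": 3,"claw": 1},
    {"ax": 0,"ay": 0,"az": 0,"tx": 0,"ty": -1,"tz": 3,"claw": 1},
    {"ax": 0,"ay": 0,"az": 0,"tx": 0,"ty": -2,"tz": 1,"claw": 1},
    {"ax": 0,"ay": 0,"az": 0,"tx": 0,"ty": 0,"tz": 0,"claw": 1},
  ],
  grip_force=80,
)

```text
t: 11.52
position: [0.521, 0.2078, 0.2435]
ee_rot: [-0.732, -3.053, 0.002]
ft_force: [-0.0, 0.1, -1.4]
grip_width: 0.139
```

Run:
```python
from h import *
corr(.478,-.2757,.22,64.5)
im=optics.get_image("side"); cv2.imwrite("pics/l1.png",im[:,:,::-1])
```

```text
t 11.52 pos [0.521  0.2078 0.2435] gw 0.139 F [-0.   0.1 -1.4] M [-0.01  0.01 -0.02]
shift cm [ -4.3  -48.35  -2.35] turn deg [ 0.04 -0.11  1.45]
```

View pics/l1.png

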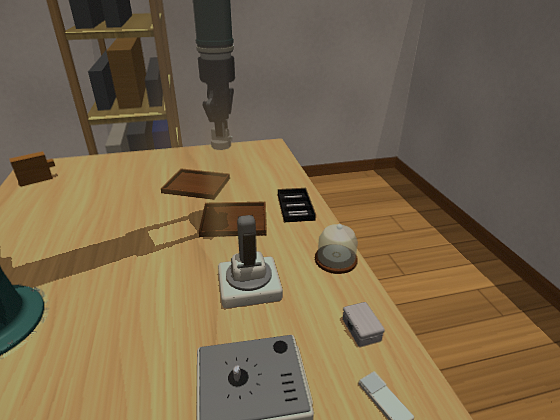

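Call:
move_arm(
  targets=[
    {"ax": 0,"ay": 0,"az": 0,"tx": -0.3,"ty": -3.8,"tz": 0,"claw": 1},
    {"ax": 0,"ay": 0,"az": 0,"tx": -0.3,"ty": -3.8,"tz": 0,"claw": 1},
    {"ax": 0,"ay": 0,"az": 0,"tx": -0.3,"ty": -3.8,"tz": 0,"claw": 1},
    {"ax": 0,"ay": 0,"az": 0,"tx": -0.3,"ty": -3.8,"tz": 0,"claw": 1},
    {"ax": 0,"ay": 0,"az": 0,"tx": -0.3,"ty": -3.8,"tz": 0,"claw": 1},
    {"ax": 0,"ay": 0,"az": 0,"tx": -0.3,"ty": -3.8,"tz": 0,"claw": 1},
    {"ax": 0,"ay": 0,"az": 0,"tx": -0.4,"ty": -3.8,"tz": 0,"claw": 1},
    {"ax": 0,"ay": 0,"az": 0,"tx": -0.4,"ty": -3.8,"tz": 0,"claw": 1},
    {"ax": 0,"ay": 0,"az": 0,"tx": -0.4,"ty": -3.8,"tz": 0,"claw": 1},
    {"ax": 0,"ay": 0,"az": 0,"tx": -0.4,"ty": -3.8,"tz": 0,"claw": 1},
    {"ax": 0,"ay": 0,"az": 0,"tx": -0.4,"ty": -3.4,"tz": -0.5,"claw": 1},
    {"ax": 0,"ay": 0,"az": 0,"tx": 0,"ty": 0,"tz": 0,"claw": 1},
  ],
)

```text
t: 12.57
position: [0.4737, -0.2118, 0.2308]
ee_rot: [-0.715, -3.047, -0.013]
ft_force: [0.2, 0.3, -1.2]
grip_width: 0.138
```

Run:
```python
from h import *
corr(.478,-.2757,.12,64.5)
```

```text
t 12.57 pos [ 0.4737 -0.2118  0.2308] gw 0.138 F [ 0.2  0.3 -1.2] M [ 0.   -0.07  0.02]
shift cm [  0.43  -6.39 -11.08] turn deg [-0.63 -0.57  0.92]
```

Call:
move_arm(
  targets=[
    {"ax": -0.3,"ay": 0,"az": 0.5,"tx": 0.2,"ty": -3.2,"tz": -1,"claw": 1},
    {"ax": -0.3,"ay": 0,"az": 0.4,"tx": 0,"ty": -2.4,"tz": -2.5,"claw": 1},
    {"ax": 0,"ay": 0.2,"az": 0,"tx": -0.1,"ty": 0,"tz": -2.5,"claw": 1},
    {"ax": 0,"ay": 0.2,"az": 0,"tx": -0.1,"ty": 0,"tz": -2.5,"claw": 1},
    {"ax": 0,"ay": 0,"az": 0,"tx": 0,"ty": 0,"tz": -1,"claw": 1},
    {"ax": 0,"ay": 0,"az": 0,"tx": 0,"ty": 0,"tz": 0,"claw": 1},
    {"ax": 0,"ay": 0,"az": 0,"tx": 0,"ty": 0,"tz": 0,"claw": 1},
  ],
)

```text
t: 13.15
position: [0.4718, -0.2675, 0.1284]
ee_rot: [-0.697, -3.041, -0.004]
ft_force: [0.7, -0.1, 0.5]
grip_width: 0.14
```

Run:
```python
from h import *
corr(.478,-.2757,.10,64.5)
```

```text
t 13.15 pos [ 0.4718 -0.2675  0.1284] gw 0.14 F [ 0.7 -0.1  0.5] M [0.01 0.   0.05]
shift cm [ 0.62 -0.82 -2.84] turn deg [-0.41 -1.21  0.33]
```

Call:
move_arm(
  targets=[
    {"ax": -0.4,"ay": -1.2,"az": 0.3,"tx": 0.6,"ty": -0.8,"tz": -1,"claw": 1},
    {"ax": 0,"ay": 0,"az": 0,"tx": 0,"ty": 0,"tz": -1,"claw": 1},
    {"ax": 0,"ay": 0,"az": 0,"tx": 0,"ty": 0,"tz": -0.5,"claw": 1},
    {"ax": 0,"ay": 0,"az": 0,"tx": 0,"ty": 0,"tz": 0,"claw": 1},
    {"ax": 0,"ay": 0,"az": 0,"tx": 0,"ty": 0,"tz": 0,"claw": 1},
  ],
)

```text
t: 13.57
position: [0.4812, -0.2738, 0.1071]
ee_rot: [0.689, 3.06, -0.001]
ft_force: [0.5, -0.2, -0.1]
grip_width: 0.142
```

Run:
```python
from h import *
corr(.478,-.2757,.10,64.5)
im=optics.get_image("side"); im2=optics.get_image("top")
a=cv2.resize(im[325:405,195:275,::-1],(480,480),interpolation=cv2.INTER_CUBIC)
b=cv2.resize(im2[235:285,395:445,::-1],(300,300),interpolation=cv2.INTER_CUBIC)
b=cv2.copyMakeBorder(b,0,180,0,0,0)
cv2.imwrite("pics/i1.png",np.hstack([a,b]))
import pickle; pickle.dump((im,im2),open("i1.pkl","wb"))
```

```text
t 13.57 pos [ 0.4812 -0.2738  0.1071] gw 0.142 F [ 0.5 -0.2 -0.1] M [0.03 0.02 0.02]
shift cm [-0.32 -0.19 -0.71] turn deg [ 0.09  0.29 -0.13]
```

View pics/i1.png

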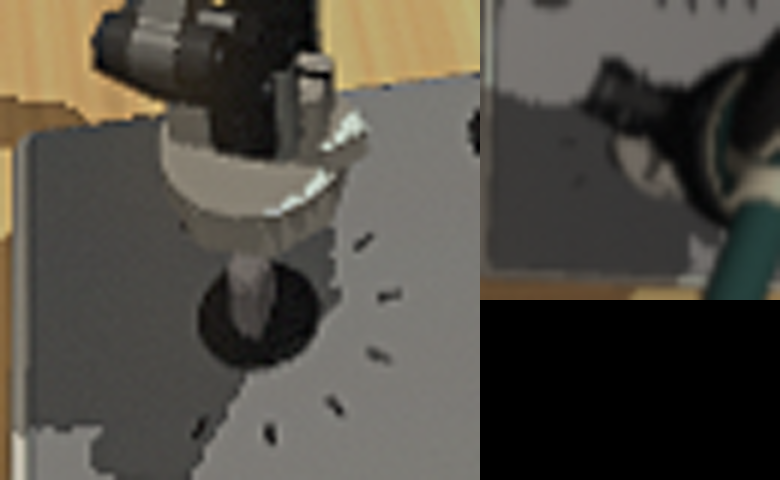

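```bash
cat > ov.py <<'E'
from h import *
import pickle
def circ(x,y,z,r): t=np.linspace(0,2*np.pi,60); return np.c_[x+r*np.cos(t),y+r*np.sin(t),np.full(60,z)]
def ov(im,x,y,zu,yaw,name,box=(195,325,80),s=7):
    x0,y0,w=box
    a=cv2.resize(im[y0:y0+w,x0:x0+w,::-1],(w*s,w*s),interpolation=cv2.INTER_CUBIC)
    yw=np.radians(yaw); ex=np.array([np.cos(yw),np.sin(yw)]); ey=np.array([-ex[1],ex[0]])
    bar=lambda z:[[*(np.array([x,y])+u*ex+v*ey),z] for u,v in((.02,.007),(.02,-.007),(-.02,-.007),(-.02,.007))]
    P=[circ(x,y,zu,.0235),circ(x,y,zu+.017,.0235),bar(zu+.017),bar(zu+.043)]
    P2=[circ(.4743,-.275,.081,.007),circ(.4743,-.275,.06,.0158)]
    for p,c in[(p,(0,0,255)) for p in P]+[(p,(0,255,0)) for p in P2]:
        cv2.polylines(a,[np.round((proj("side",p)-[x0,y0]+.5)*s).astype(np.int32).reshape(-1,1,2)],True,c,1)
    cv2.imwrite(name,a)
E
python3 - <<'E'
from ov import *
im,_=pickle.load(open("i1.pkl","rb"))
ov(im,.4812-.0037,-.2738+.0007,.1071+.003,-25.5,"pics/ov1.png")
E
```

```text
(no output)
```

View pics/ov1.png

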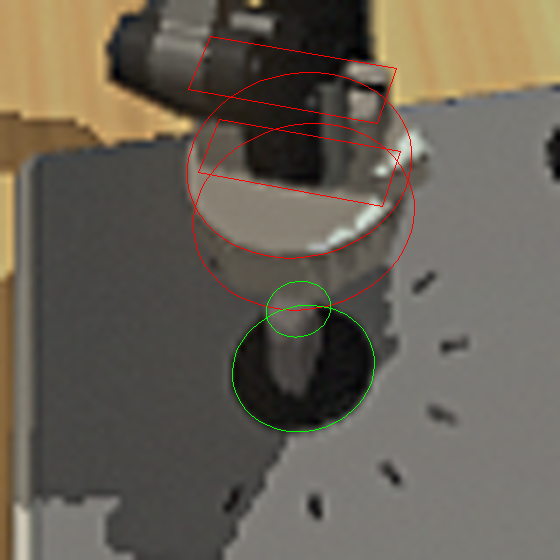

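Run:
```python
from ov import *
im,_=pickle.load(open("i1.pkl","rb"))
a=cv2.resize(im[338:388,215:265,::-1],(600,600),interpolation=cv2.INTER_LANCZOS4)
a=cv2.convertScaleAbs(a,alpha=1.5)
cv2.imwrite("pics/z5.png",a)
```

```text
(no output)
```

View pics/z5.png

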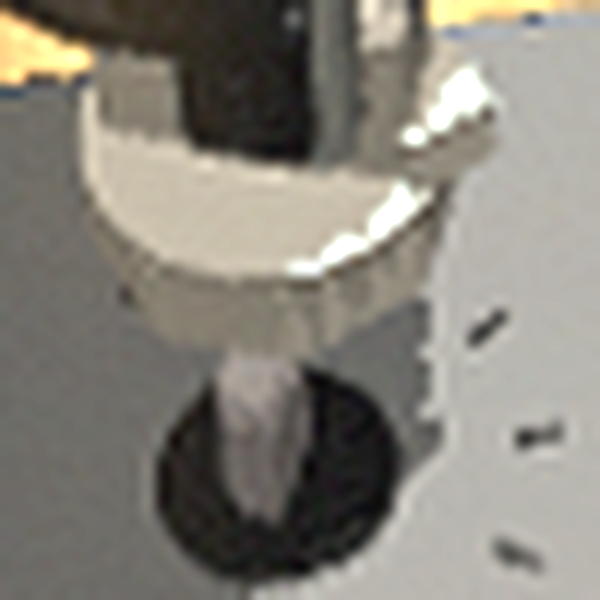

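Call:
move_arm(
  targets=[
    {"ax": 0,"ay": 0.2,"az": -0.1,"tx": -0.3,"ty": -0.2,"tz": -0.6,"claw": 1},
    {"ax": 0,"ay": 0,"az": 0,"tx": 0,"ty": 0,"tz": -0.6,"claw": 1},
    {"ax": 0,"ay": 0,"az": 0,"tx": 0,"ty": 0,"tz": -0.4,"claw": 1},
    {"ax": 0,"ay": 0,"az": 0,"tx": 0,"ty": 0,"tz": 0,"claw": 1},
    {"ax": 0,"ay": 0,"az": 0,"tx": 0,"ty": 0,"tz": 0,"claw": 1},
  ],
)

```text
t: 14.08
position: [0.4789, -0.2767, 0.0915]
ee_rot: [0.692, 3.06, -0.004]
ft_force: [0.0, -0.3, -0.0]
grip_width: 0.138
```

Run:
```python
from h import *
corr(.4785,-.2758,.085,64.5)
```

```text
t 14.08 pos [ 0.4789 -0.2767  0.0915] gw 0.138 F [ 0.  -0.3 -0. ] M [0.05 0.02 0.02]
shift cm [-0.04  0.09 -0.65] turn deg [ 0.19  0.22 -0.02]
```

Call:
move_arm(
  targets=[
    {"ax": 0.2,"ay": 0.2,"az": 0,"tx": -0.05,"ty": 0.1,"tz": -0.4,"claw": 1},
    {"ax": 0,"ay": 0,"az": 0,"tx": 0,"ty": 0,"tz": -0.3,"claw": 1},
    {"ax": 0,"ay": 0,"az": 0,"tx": 0,"ty": 0,"tz": -0.2,"claw": 1},
    {"ax": 0,"ay": 0,"az": 0,"tx": 0,"ty": 0,"tz": 0,"claw": 1},
  ],
)

```text
t: 14.42
position: [0.4782, -0.2756, 0.0813]
ee_rot: [-0.693, -3.064, -0.001]
ft_force: [0.0, 0.3, -0.8]
grip_width: 0.139
```

Run:
```python
from h import *
corr(.4785,-.2758,.080,64.5)
im=optics.get_image("side")
pickle=__import__("pickle"); pickle.dump((im,0),open("i2.pkl","wb"))
a=cv2.resize(im[338:388,215:265,::-1],(600,600),interpolation=cv2.INTER_LANCZOS4)
cv2.imwrite("pics/z6.png",cv2.convertScaleAbs(a,alpha=1.5))
```

```text
t 14.42 pos [ 0.4782 -0.2756  0.0813] gw 0.139 F [ 0.   0.3 -0.8] M [-0.03  0.01  0.02]
shift cm [ 0.03 -0.02 -0.13] turn deg [-0.05 -0.02 -0.01]
```

View pics/z6.png

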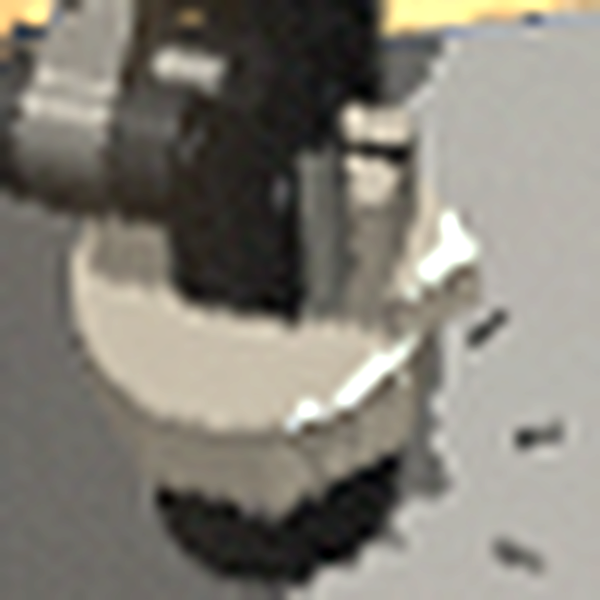

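Call:
move_arm(
  targets=[
    {"ax": 0,"ay": 0,"az": 0,"tx": 0.03,"ty": 0,"tz": -0.3,"claw": 1},
    {"ax": 0,"ay": 0,"az": 0,"tx": 0,"ty": 0,"tz": -0.2,"claw": 1},
    {"ax": 0,"ay": 0,"az": 0,"tx": 0,"ty": 0,"tz": -0.2,"claw": 1},
  ],
)

```text
t: 14.72
position: [0.4792, -0.276, 0.0747]
ee_rot: [0.693, 3.063, 0.0]
ft_force: [0.8, -0.4, -0.4]
grip_width: 0.138
```

Run:
```python
from h import *
corr(.4785,-.2758,.07,64.5)
```

```text
t 14.72 pos [ 0.4792 -0.276   0.0747] gw 0.138 F [ 0.8 -0.4 -0.4] M [-0.01  0.04  0.04]
shift cm [-0.07  0.02 -0.47] turn deg [ 0.01  0.06 -0.01]
```

Call:
move_arm(
  targets=[
    {"ax": 0,"ay": 0,"az": 0,"tx": -0.06,"ty": 0,"tz": -0.2,"claw": 1},
    {"ax": 0,"ay": 0,"az": 0,"tx": 0,"ty": 0,"tz": -0.2,"claw": 1},
    {"ax": 0,"ay": 0,"az": 0,"tx": 0,"ty": 0,"tz": -0.1,"claw": 1},
  ],
)

```text
t: 14.97
position: [0.4785, -0.2759, 0.0689]
ee_rot: [0.693, 3.063, 0.0]
ft_force: [-0.1, 0.1, -0.4]
grip_width: 0.142
```

Run:
```python
from h import *
corr(.4785,-.2758,.064,64.5)
```

```text
t 14.97 pos [ 0.4785 -0.2759  0.0689] gw 0.142 F [-0.1  0.1 -0.4] M [ 0.04 -0.01  0.01]
shift cm [ 0.    0.01 -0.49] turn deg [ 0.    0.05 -0.01]
```

Call:
move_arm(
  targets=[
    {"ax": 0,"ay": 0,"az": 0,"tx": 0,"ty": 0,"tz": -0.2,"claw": 1},
    {"ax": 0,"ay": 0,"az": 0,"tx": 0,"ty": 0,"tz": -0.2,"claw": 1},
  ],
)

```text
t: 15.13
position: [0.4785, -0.276, 0.0647]
ee_rot: [0.693, 3.063, 0.0]
ft_force: [-0.5, -0.6, -0.4]
grip_width: 0.143
```

Run:
```python
from h import *
corr(.4785,-.2758,.064,64.5)
```

```text
t 15.13 pos [ 0.4785 -0.276   0.0647] gw 0.143 F [-0.5 -0.6 -0.4] M [ 0.02  0.02 -0.05]
shift cm [-0.    0.02 -0.07] turn deg [ 0.01  0.06 -0.01]
```

Call:
move_arm(
  targets=[
    {"ax": 0,"ay": 0,"az": 0,"tx": 0,"ty": 0,"tz": -0.2,"claw": 1},
  ],
)

```text
t: 15.22
position: [0.4786, -0.276, 0.0629]
ee_rot: [0.693, 3.063, 0.0]
ft_force: [-1.3, 1.1, 5.6]
grip_width: 0.139
```

Run:
```python
from h import *
corr(.4785,-.2758,.064,64.5)
im=optics.get_image("side")
a=cv2.resize(im[338:388,215:265,::-1],(600,600),interpolation=cv2.INTER_LANCZOS4)
cv2.imwrite("pics/z7.png",cv2.convertScaleAbs(a,alpha=1.5))
```

```text
t 15.22 pos [ 0.4786 -0.276   0.0629] gw 0.139 F [-1.3  1.1  5.6] M [0.19 0.35 0.04]
shift cm [-0.01  0.02  0.11] turn deg [ 0.01  0.07 -0.  ]
```

View pics/z7.png

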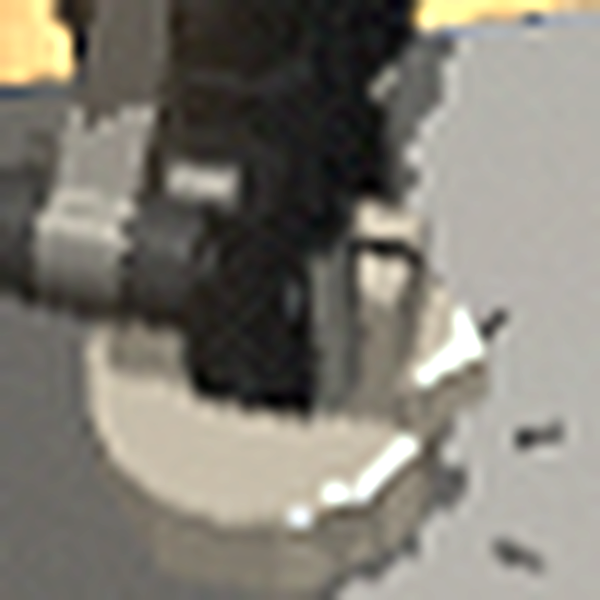

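Call:
move_arm(
  targets=[
    {"ax": 0,"ay": 0,"az": 0,"tx": 0,"ty": 0,"tz": -0.2,"claw": 1},
    {"ax": 0,"ay": 0,"az": 0,"tx": 0,"ty": 0,"tz": -0.2,"claw": 1},
  ],
  grip_force=100,
)

```text
t: 15.43
position: [0.4788, -0.2761, 0.0605]
ee_rot: [0.693, 3.063, 0.0]
ft_force: [-2.7, 1.6, 7.7]
grip_width: 0.134
```

Run:
```python
from h import *
corr(.4785,-.2758,.059,64.5)
```

```text
t 15.43 pos [ 0.4788 -0.2761  0.0605] gw 0.134 F [-2.7  1.6  7.7] M [ 0.38  0.61 -0.01]
shift cm [-0.03  0.03 -0.15] turn deg [ 0.01  0.06 -0.01]
```

Call:
move_arm(
  targets=[
    {"ax": 0,"ay": 0,"az": 0,"tx": -0.03,"ty": 0.02,"tz": -0.3,"claw": 1},
    {"ax": 0,"ay": 0,"az": 0,"tx": 0,"ty": 0,"tz": -0.3,"claw": 1},
  ],
)

```text
t: 15.6
position: [0.4791, -0.2763, 0.0587]
ee_rot: [0.693, 3.063, -0.0]
ft_force: [-8.9, 5.6, 27.4]
grip_width: 0.133
```

Run:
```python
from h import *
corr(.4785,-.2758,.058,64.5)
```

```text
t 15.6 pos [ 0.4791 -0.2763  0.0587] gw 0.133 F [-8.9  5.6 27.4] M [ 1.01  1.73 -0.05]
shift cm [-0.06  0.05 -0.07] turn deg [ 0.02  0.07 -0.01]
```

Call:
move_arm(
  targets=[
    {"ax": 0,"ay": 0,"az": 0,"tx": 0,"ty": 0,"tz": -0.3,"claw": 1},
  ],
)

```text
t: 15.68
position: [0.4791, -0.2763, 0.0588]
ee_rot: [0.693, 3.064, 0.0]
ft_force: [-8.9, 4.9, 21.1]
grip_width: 0.131
```

Run:
```python
from h import *
corr(.4785,-.2758,.058,64.5)
```

```text
t 15.68 pos [ 0.4791 -0.2763  0.0588] gw 0.131 F [-8.9  4.9 21.1] M [ 1.    1.67 -0.03]
shift cm [-0.06  0.05 -0.08] turn deg [-0.    0.02 -0.02]
```

Run:
```python
from ov import *
im=optics.get_image("side"); im2=optics.get_image("top"); optics.get_image("side")
corr(.4785,-.2758,.058,64.5)
ov(im,.4791-.0037,-.2757,.062,-25.5,"pics/f1.png")
```

```text
t 15.83 pos [ 0.479  -0.2763  0.0588] gw 0.141 F [-7.5  5.  19.4] M [ 0.91  1.52 -0.06]
shift cm [-0.05  0.05 -0.08] turn deg [ 0.    0.03 -0.02]
```

View pics/f1.png

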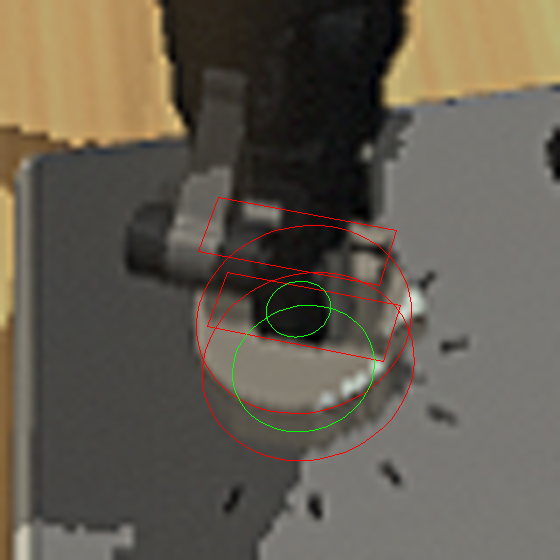

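Run:
```python
from h import *
bot.job_done(); corr(.4785,-.2758,.058,64.5)
```

```text
the job is handed in; nothing more can be done
the job is handed in; nothing more can be done
```

I vented the steamer, fitted the dial on the D-shaft and pressed both to the stop. I handed the job in at about 15.8 s with the gripper still holding and pressing.

- **Trigger:** With 40 N of grip the jaws stopped at about 38 mm. That is the 40 mm home width, allowing for jaw readings about 2 mm low (the 14 mm dial bar read 12 mm). After release the trigger looked back in its starting position in the side picture.
- **Dial:** I took it from the tray nearest the robot's base, gripped it by the bar and turned it so the nose points about -25.5°, the way the flat faces. The bore slid over the shaft with almost no force for about 14 mm and bottomed where expected.
- **Pressing:** The shaft then went down about 5 mm: 7.7 N half-way and 27 N briefly at the stop. It held steady at about 19 N down, with about 9 N sideways. The last side picture shows the dial's rim at the fully-on, fully-pressed height, within about 1 mm.

**Checks that disagreed:**
- In the pictures the fingertips sit about 28 mm above the reported TCP. I set heights by the pictures and contact force instead.
- The two cameras differed by about 3.5 mm in x. I used the top camera's value, and the side camera's view of the dial over the shaft agreed with it.
- The shaft's flat direction came out at about -32° from the top camera and -23° from the side. I used -25.5°, and the dial went on freely.

The reading I tried after handing in was refused, so my last state check is from just before it.

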